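# Crank a timber block tight in the bench clamp

### The arm

A 7-joint arm with a two-finger parallel gripper is mounted at the origin on the work surface. World frame = base frame: x ahead of the robot, y to its left, z up, the work surface at z = 0. Lengths are in m, angles in rad, forces in N, time in s.
With the tool pointing down it reaches from about 0.4 to 0.85 m from the base axis. Payload 10.4 kg.
Tool frame: the origin (TCP) lies on the centre line of the jaws, within the pads' length; the fingertips stand 17 mm ahead of it and the grasp point (between the pads) lies 2 mm behind it; z points along the fingers, y is the line along which they close (so a half turn about z gives the same grasp; the last joint's range is limited). The gripper opens to 87 mm and grips with 3 to 60 N. Pads are 19 mm wide; open, the fingers measure 117 mm over their backs; the gripper's body (75 mm by 190 mm) begins 51 mm behind the grasp point.
Start: joints at [1.114, 0.332, -0.065, 1.46, 0.022, 1.35, -0.088], TCP at [0.263, -0.567, 0.24] pointing down, gripper open.
Joint ranges: [-2.6, 2.6], [-0.5, 2.12], [-1.47, 1.34], [0.16, 2.42], [-1.27, 4.41], [0.06, 2.06], [-2.6, 2.6]. Speed limits (rad/s): [2.22, 2.22, 2.79, 2.79, 3.14, 3.14, 3.14].

### API

Orientations are given as a unit quaternion [w, x, y, z].
In Python, from station import read_state, get_image, hand_in gives the robot as it stands.
- The arm moves only by the shell command python3 -m pendant 'ROWS' [FORCE]. ROWS is JSON, a list that holds one entry, the list of rows, each a list of 7 numbers: the shift along the tool's x, y, z in cm, then the turn, a rotation vector about the tool's x, y, z in degrees, then the finger opening in cm, from 0 to 8.7. In form: [[[x, y, z, wx, wy, wz, gripper], ...]]. A call has 1 to 8 rows; each row is the pose to reach, as a shift and turn from the pose commanded when the call began, along the tool's axes at that moment; what a row does not reach only later rows make up. A row lasts 1/8 s, in which the tool goes at most 62.5 mm and 10.7 degrees, less where a joint would pass 70% of its speed; a pose out of reach is approached as far as the arm can. A call with a gripper value outside its range is refused whole. The fingers move at their own pace and stop on an object; FORCE is the grip in N (left out, the last holds). Time passes only in rows, so rows that repeat a pose let the fingers close. It gives the time, the measured TCP pose, the force, the opening and the grip force at its end, in the units of the state.
- read_state(): the state, without advancing time (a new reading comes with each control period).
- get_image(name): name is "scene" or "top"; returns a dict with "image" (400x640x3 uint8, red, green, blue), "intrinsics" (3x3 intrinsics, pixels), "k1" (the pictures are not rectified: a ray, as slopes to the right and down, at radius r is drawn at 1 + k1 r^2 times it, then the intrinsics apply), "rvec" (rotation vector, rad) and "tvec" (3), from world to camera coordinates, as OpenCV has them. Camera axes: x right, y down, z forward; pixel columns grow to the right and rows downward; lengths in m; the calibration is good to about 2 mm. A picture is of the moment at which its call begins. There is no depth.
- hand_in(): hands the job in; it is judged then, once.
The state is a dict: "time": time; "joint_positions": joint angles; "joint_velocities": joint speeds; "tau": joint torques, N m; "ee_pos": TCP position; "tcp_rot": TCP orientation; "wrist_force": force on the tool from outside, world axes, zero at the start; "wrist_torque": the same for the moment, N m; "opening": finger opening in m; "grasp_force": force on a finger pad.
Only numpy, scipy, OpenCV 4.12 (cv2) and the standard library are available. Lean on these libraries where they do the work, as an engineer would, in place of code of your own. Each camera call takes 0.05 s, during which the arm holds its last target. There are 200 camera calls.

### The job

First lay the 90 mm timber block flat in the bed of the bench clamp, lengthwise between the fixed stop and the sliding jaw, about midway across the bed and squarely in line with it. Then push the loose crank fully home on the square end of the leaning drive shaft and wind it clockwise until the jaw holds the block tight against the stop. Leave the crank on the shaft, let go of everything, and leave the other things on the bench where they stand.

Things in the scene. Friction and masses are not known exactly. Their poses are not given: they have to be found in the camera images.
- block: the timber block to clamp, pale wood, 90 mm long (its x), 45 mm wide (its y), 50 mm tall (its z), about 120 g; longest of the three loose pieces of timber. Origin at the centre of its underside.
- crank: loose steel crank, 300 g, standing on its hub. Hub 30 x 30 mm square (flats across its x and y), 52 mm tall; a 16 mm square socket, 28 mm deep, parallel to the flats, opens in its underside. Origin: centre of that underside; z along the hub away from the socket mouth; x from hub towards the grip. A flat arm 16 mm wide, 30 to 37 mm above the underside, runs along x to the upright grip at x = 65 mm.
- crank_handle (a point): middle of the crank's grip: a round dark wooden sleeve, 22 mm diameter, spinning freely on its pin, parallel to the hub's axis and 65 mm from it, from 38 to 82 mm above the plane of the hub's underside (this point: 60 mm). Its x and y axes mean nothing, as the sleeve spins.
- shaft_seat (a point): on the drive shaft's axis at its 38 mm round shoulder, where the crank's underside must rest; z outwards along the shaft, x and y square to the flats; turns with the shaft. The square end is 14 mm across flats, 24 mm long with a 3 mm lead-in, and leans 32 degrees from vertical towards the clamp's -x. The crank goes on in any of the four quarter turns.
- screw (a joint): turn of the drive shaft, rad; grows clockwise as seen looking down on the shaft's end, which moves the jaw towards the stop by 14 mm per turn. Takes about 0.25 N m (4 N at the grip, 6 N when brisk) until the jaw meets the block, then rises steeply; 10 to 15 N at the grip is tight. It stays where it is left. Starts between 0 and 1.5.
- press: the bench clamp, fixed to the bench: grey bed 100 mm wide (x), top 20 mm above the bench, from y = -170 to +150 mm; the stop near its -y end, the 62 mm high drive head at its +y end. Origin on the bench; the clamping line runs along its y above x = 0. The shaft's shoulder is at x = -10, y = 98, z = 88 mm.
- jaw: sliding dark steel jaw, 90 mm wide, 25 mm thick (along the clamp's y), its top 67 mm above the bench. Origin at the middle of its underside; its clamping face lies 12.5 mm from it towards the clamp's -y.
- stop: fixed dark steel stop, 90 mm wide, 22 mm thick, top 67 mm above the bench. Origin at the middle of its underside; its clamping face lies 11 mm from it towards the clamp's +y. At the start stop and jaw stand 17 to 28 mm further apart than the block is long.
- offcut: loose bystander, short flat timber offcut 50 x 60 x 28 mm high; origin under its centre
- glue: loose bystander, white glue bottle with a cap, 56 mm diameter, 150 mm tall; origin under its centre
- tin: loose bystander, round tin, 68 mm diameter, 85 mm tall; origin under its centre
- tape: loose bystander, brown cardboard ring (empty tape core) lying flat, 96 mm outer diameter, 24 mm high; origin under its centre
- driver: loose bystander, screwdriver lying on the bench; its x axis runs from handle to tip
- mug: loose bystander, white mug, 76 mm diameter, 85 mm tall, handle at its +y; origin under its centre
- stub: loose bystander, timber stub 45 x 45 mm, 60 mm tall; origin under its centre
Things that resemble listed ones, but are neither listed nor needed, are in the scene too. What is shaped like the block but green is not meant.

How it is judged:
On the way, in this order (a step that is already met when the one before it is completed fails the run):
1. the block lies let go in the clamp's bed between stop and jaw, the crank not yet on (x of block in the frame of press between -0.02 and 0.02 m and y of block in the frame of press between -0.1 and -0.04 m and z of block in the frame of press below 0.026 m and angle between block's own z axis and vertical below 0.1 rad and angle between the x axis of block and the y axis of press, either way round below 0.15 rad and contact force between the fingers and block below 0.5 N and distance between crank and shaft_seat above 0.03 m), for 0.2 s.
2. the crank is fully home on the square shaft end, the block still loose (distance between crank and shaft_seat below 0.005 m and angle between the z axis of crank and the z axis of shaft_seat, either way round below 0.12 rad and contact force between jaw and block below 8 N), for 0.2 s.
3. the jaw holds the block tight against the stop, the crank still home (x of block in the frame of press between -0.02 and 0.02 m and y of block in the frame of press between -0.1 and -0.04 m and z of block in the frame of press below 0.026 m and angle between block's own z axis and vertical below 0.1 rad and angle between the x axis of block and the y axis of press, either way round below 0.15 rad and distance between crank and shaft_seat below 0.005 m and angle between the z axis of crank and the z axis of shaft_seat, either way round below 0.12 rad and contact force between each of jaw, stop and block above 8 N), for 0.2 s.
At the end, for the whole second after the job is handed in: The block lies on the bed (upright to 0.1 rad, in line with the clamp to 0.15 rad, within 20 mm of the middle of the bed's width), held between jaw and stop with more than 8 N on each; the crank is on the shaft end with its underside within 5 mm of the shoulder and in line to 0.12 rad; all at rest (all of step 3 and velocity of joint screw between -0.1 and 0.1 rad/s and linear speed of block below 0.02 m/s and linear speed of crank below 0.03 m/s); the robot touches nothing.
It fails at once if a bystander is shifted by more than 40 mm or knocked over (distance of any of offcut, glue, tin, tape, driver, mug, stub from where it was at the start of the episode above 0.04 m or angle between any of glue, tin, mug, stub's own z axis and vertical above 0.6 rad).
It also fails if it takes over 72 s, if anything falls off the work surface, if the arm or the gripper's body presses on something with over 40 N, if the wrist force passes 120 N, or if a joint passes its speed limit or range.

## Working session

There is one attempt and no reset: what is moved stays moved. The work goes in short steps, Python scripts to look and compute and a shell command to move; the robot and the scene stay as the last step left them, time stands still between calls to the robot, and variables do not carry over. Pictures are saved under pics/ and viewed, at most 10 in all, crops included, and the job is handed in when it is done.

```bash
ls; mkdir -p pics
cat > h.py <<'E'
import numpy as np, cv2
from station import read_state, get_image, hand_in
from scipy.spatial.transform import Rotation as R
import pickle
def snap(name,fn):
    d=get_image(name); pickle.dump(d,open(f'pics/{fn}.pkl','wb'))
    cv2.imwrite(f'pics/{fn}.png',d['image'][:,:,::-1]); return d
def load(fn): return pickle.load(open(f'pics/{fn}.pkl','rb'))
def ray(d,u,v):
    K=np.array(d['intrinsics']); x=(u-K[0,2])/K[0,0]; y=(v-K[1,2])/K[1,1]
    rd=np.hypot(x,y); r=rd
    for _ in range(30): r=rd/(1+d['k1']*r*r)
    s=r/rd if rd>0 else 1
    M=cv2.Rodrigues(np.array(d['rvec'],float))[0]; t=np.array(d['tvec'],float).ravel()
    return -M.T@t, M.T@np.array([x*s,y*s,1])
def at(d,u,v,z):
    o,r=ray(d,u,v); return o+r*(z-o[2])/r[2]
def proj(d,P):
    M=cv2.Rodrigues(np.array(d['rvec'],float))[0]; t=np.array(d['tvec'],float).ravel()
    c=np.atleast_2d(P)@M.T+t; x=c[:,:2]/c[:,2:]; r2=(x**2).sum(1,keepdims=True)
    x=x*(1+d['k1']*r2); K=np.array(d['intrinsics']); return x*[K[0,0],K[1,1]]+K[:2,2]
def tri(d1,p1,d2,p2):
    o,a=ray(d1,*p1); q,b=ray(d2,*p2)
    s=np.linalg.lstsq(np.c_[a,-b],q-o,rcond=None)[0]
    A,B=o+s[0]*a,q+s[1]*b; return (A+B)/2,np.linalg.norm(A-B)
def crop(fn,out,u0,v0,u1,v1,k):
    im=cv2.imread(f'pics/{fn}.png')[v0:v1,u0:u1]; cv2.imwrite(f'pics/{out}.png',cv2.resize(im,None,fx=k,fy=k,interpolation=cv2.INTER_CUBIC))
E
python3 - <<'E'
from h import *
a=snap('scene','s0');b=snap('top','t0')
for d in(a,b): print(ray(d,320,200),d['intrinsics'],d['k1'])
s=read_state();print(s)
E
```

```text
pics
(array([1.15146616, 0.81271671, 0.77958867]), array([-0.47342239, -0.66914612, -0.57283603])) [[467.46960312   0.         321.77587197]
 [  0.         467.46960312 198.38269125]
 [  0.           0.           1.        ]] -0.08148719745208499
(array([ 3.28570434e-01, -1.16073522e-03,  1.37315650e+00]), array([ 0.20469716, -0.02862182, -0.97877653])) [[460.06694372   0.         311.87006849]
 [  0.         460.06694372 209.32990457]
 [  0.           0.           1.        ]] -0.08871424097010218
{'time': 0.1, 'joint_positions': array([ 1.11435416,  0.33277885, -0.06470542,  1.46082865,  0.02161335,
        1.34987489, -0.08847687]), 'joint_velocities': array([ 0.00149302, -0.00073609, -0.00181102, -0.00209295, -0.00151098,
        0.00072799,  0.00033637]), 'tau': array([ 2.54892628e-03, -6.24543500e+01,  2.52891798e-02, -3.90713060e+01,
       -6.14511967e-02,  3.66018189e-02,  7.18087358e-05]), 'ee_pos': array([ 0.26259526, -0.56682345,  0.23886582]), 'tcp_rot': array([-5.75226554e-04,  9.76559201e-01,  2.15248162e-01, -1.59407582e-04]), 'wrist_force': array([-0.03470732, -0.62081012, -0.36741198]), 'wrist_torque': array([0.00742111, 0.04321268, 0.03724047]), 'grasp_force': 0.0, 'opening': 0.08709346885336361}
```

View pics/s0.png

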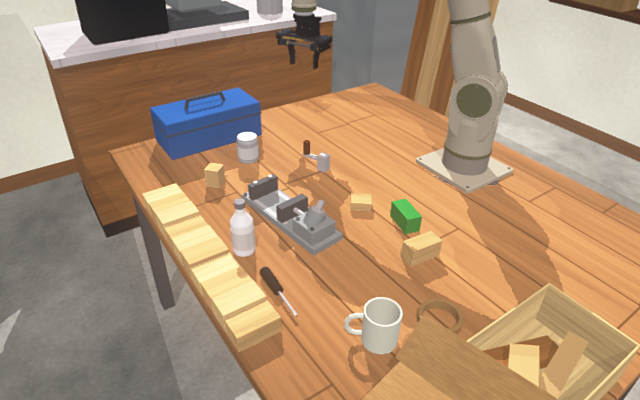

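View pics/t0.png

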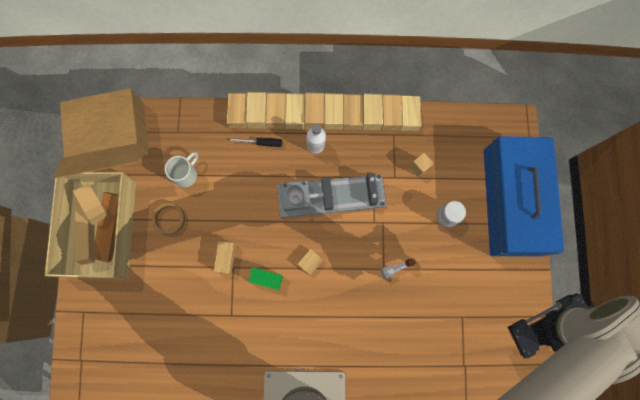

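The scene view shows the clamp at (295,215), the crank at (318,158) and pale timber at (422,248), (360,202) and (214,176). In the top view these are the clamp at (332,195), the crank at (397,269) and timber at (225,257), (310,262) and (424,162). The block candidates in the top view are:
- (225,257), pale and longest, which fits the description.
- (310,262), short and flat, so the offcut.
- (424,162), small and square, so the stub.
- (265,279), green, so not meant.
- The row at the back and the pieces in the box, which aren't listed.

I'll confirm in enlarged crops.

Run:
```python
from h import *
crop('t0','t0c',205,165,425,295,3.6)
crop('s0','s0c',235,130,455,280,3.6)
```

```text
(no output)
```

View pics/t0c.png

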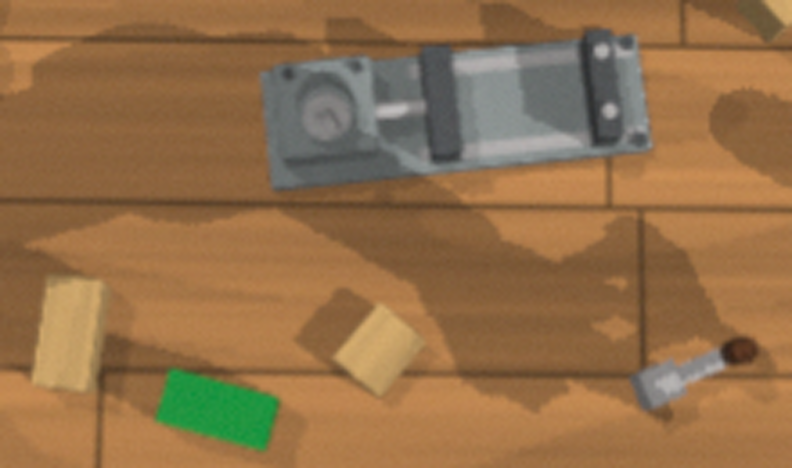

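View pics/s0c.png

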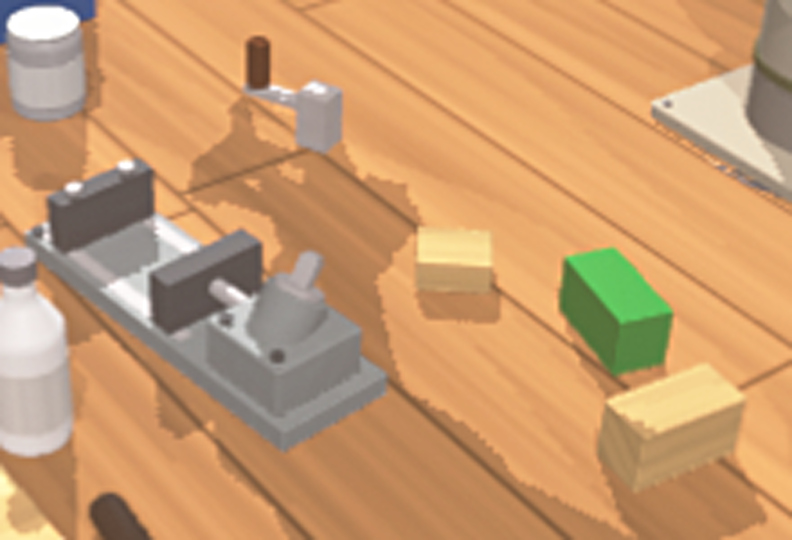

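The block is confirmed: pale and long, at top crop (70,333) and scene crop (672,425). The crank hub is at top crop (660,385), with its grip at (740,349). Next I'll fit the poses from corner pixels in both views.

```bash
cat > fit1.py <<'E'
from h import *
from scipy.optimize import least_squares
a,b=load('s0'),load('t0')
T=lambda p:np.array(p)/3.6+[205,165]
S=lambda p:np.array(p)/3.6+[235,130]
def fit(name,obs,x0):
    loc=np.array([o[0] for o in obs])/1000.; 
    def f(q):
        c,s=np.cos(q[2]),np.sin(q[2]); W=loc@np.array([[c,s,0],[-s,c,0],[0,0,1]])+[q[0],q[1],0]
        return np.concatenate([(proj(d,w)[0]-p) for w,(_,d,p) in zip(W,obs)])
    r=least_squares(f,x0,loss='soft_l1'); print(name,r.x.round(4),np.degrees(r.x[2]).round(1)); print(np.round(f(r.x).reshape(-1,2),1).tolist())
    return r.x
press=fit('press',[([50,-170,20],b,T((636,35))),([-50,-170,20],b,T((651,150))),([-50,150,20],b,T((275,187))),([50,150,20],b,T((262,70))),
 ([50,150,20],a,S((285,432))),([-50,150,20],a,S((384,374))),([50,-170,20],a,S((27,236)))],[.5,0,0])
blk=fit('block',[([45,22.5,50],b,T((47,276))),([45,-22.5,50],b,T((105,281))),([-45,22.5,50],b,T((33,383))),([-45,-22.5,50],b,T((88,389))),
 ([45,22.5,50],a,S((605,408))),([45,-22.5,50],a,S((709,366))),([-45,-22.5,50],a,S((745,403))),([-45,22.5,50],a,S((633,435)))],[.4,.2,0])
blk2=fit('block rot',[([45,-22.5,50],b,T((47,276))),([-45,-22.5,50],b,T((105,281))),([-45,22.5,50],a,S((709,366)))],[.4,.2,1.5]) if 0 else None
crk=fit('crank',[([65,0,82],b,T((740,347))),([0,0,52],b,T((662,386))),([65,0,82],a,S((258,42))),([65,0,38],a,S((258,86))),([0,0,52],a,S((321,93)))],[.35,-.2,-1.2])
def P(press,p):
    c,s=np.cos(press[2]),np.sin(press[2]); p=np.array(p)/1000; return np.array([press[0]+c*p[0]-s*p[1],press[1]+s*p[0]+c*p[1],p[2]])
if __name__=='__main__':
    print('seat',P(press,[-10,98,88]))
    inv=lambda w:((np.array([[np.cos(press[2]),np.sin(press[2])],[-np.sin(press[2]),np.cos(press[2])]])@(w[:2]-press[:2]))*1000).round(1)
    for n,p in [('jaw',(422,47)),('jaw',(452,45)),('jaw',(435,161)),('jaw',(462,158)),('stop',(583,31)),('stop',(609,29)),('stop',(594,143)),('stop',(621,140))]: print(n,inv(at(b,*T(p),.067)))
    for n,p in [('jaw',(150,278)),('jaw',(162,288)),('jaw',(262,240)),('stop',(47,198)),('stop',(152,165))]: print(n,'scene',inv(at(a,*S(p),.067)))
    print('glue',inv(at(b,317,131,.15)),'tip pred top',(proj(b,P(press,[-10-24*.53,98,88+24*.848]))-[205,165])*3.6)
E
python3 fit1.py
```

```text
press [ 0.6248 -0.0645  0.1097] 6.3
[[-0.1, -0.1], [-0.0, 0.0], [-1.7, -0.1], [-0.9, -0.1], [-1.1, -0.9], [1.0, -1.1], [-0.9, -2.6]]
block [ 0.4338  0.2338 -0.2303] -13.2
[[3.0, -1.4], [1.9, 0.9], [-1.5, -0.9], [-1.7, 1.3], [7.2, 5.1], [-31.0, 5.6], [-10.0, -12.6], [31.0, -10.8]]
crank [ 0.3963 -0.2367 -1.1048] -63.3
[[-0.3, -0.0], [-0.8, -0.1], [-0.2, -0.5], [-0.2, -0.7], [0.1, -1.4]]
seat [0.60412137 0.0317799  0.088     ]
jaw [44.5 14.3]
jaw [ 43.9 -10.2]
jaw [-50.3  13.7]
jaw [-50.   -8.2]
stop [  45.4 -118.1]
stop [  45.1 -139.6]
stop [ -48.1 -115.6]
stop [ -47.7 -137.7]
jaw scene [51.4  4.5]
jaw scene [52.  19.8]
jaw scene [-41.8  18.7]
stop scene [  49.8 -130.9]
stop scene [ -41.4 -118.1]
glue [160.2  19.9] tip pred top [[326.11307027 126.90000957]]
```

```bash
sed -i 's/(\[45,22.5,50\],a,S((605,408))),(\[45,-22.5,50\],a,S((709,366))),(\[-45,-22.5,50\],a,S((745,403))),(\[-45,22.5,50\],a,S((633,435)))/([45,-22.5,50],a,S((605,410))),([-45,-22.5,50],a,S((709,366))),([-45,22.5,50],a,S((745,403))),([45,22.5,50],a,S((633,435)))/' fit1.py
cat > go.py <<'E'
import sys
from h import *
# delta from current pose to target TCP pos & rotation, in tool cm/deg
def delta(p,Rt):
    s=read_state(); q=s['tcp_rot']; Rc=R.from_quat([q[1],q[2],q[3],q[0]])
    print('shift',(Rc.inv().apply(np.array(p)-s['ee_pos'])*100).round(2),'turn',np.degrees((Rc.inv()*Rt).as_rotvec()).round(2))
def down(yaw,tilt=0): # tool y axis at world yaw (about z), pointing down
    return R.from_euler('z',yaw)*R.from_euler('x',np.pi)
E
python3 fit1.py | sed -n 3,6p
python3 - <<'E'
from h import *
s=read_state();q=s['tcp_rot'];print(R.from_quat([q[1],q[2],q[3],q[0]]).as_matrix().round(2))
E
```

```text
block [ 0.4352  0.2378 -0.1395] -8.0
[[0.2, -1.5], [-0.7, -0.5], [-1.6, -0.4], [-1.5, 0.4], [-1.3, -4.4], [-0.8, -2.1], [0.4, -2.1], [1.8, -0.4]]
crank [ 0.3963 -0.2367 -1.1048] -63.3
[[-0.3, -0.0], [-0.8, -0.1], [-0.2, -0.5], [-0.2, -0.7], [0.1, -1.4]]
[[ 0.91  0.42 -0.  ]
 [ 0.42 -0.91  0.  ]
 [-0.   -0.   -1.  ]]
```

Run:
```python
from go import *
Rt=down(np.radians(-8))
delta([.5,-.15,.24],Rt); delta([.435,.238,.14],Rt); delta([.435,.238,.033],Rt)
```

```text
shift [ 39.06 -27.84  -0.08] turn [-7.000e-02  2.000e-02  3.286e+01]
shift [ 49.48 -65.76   9.96] turn [-7.000e-02  2.000e-02  3.286e+01]
shift [ 49.48 -65.75  20.66] turn [-7.000e-02  2.000e-02  3.286e+01]
```

```bash
python3 -m pendant '[[[5,-3.5,0,0,0,4,8.7],[10,-7,0,0,0,8,8.7],[15,-10.5,0,0,0,12,8.7],[20,-14,0,0,0,16,8.7],[25,-18,0,0,0,20,8.7],[30,-21.5,0,0,0,24,8.7],[35,-25,0,0,0,28,8.7],[39,-28,0,0,0,33,8.7]]]' 30
python3 - <<'E'
from go import *
Rt=down(np.radians(-8))
delta([.435,.238,.14],Rt); delta([.435,.238,.032],Rt)
E
```

```text
time: 1.1
ee_pos: [0.4997, -0.1466, 0.2394]
tcp_rot: [-0.0, 0.997, -0.072, 0.0]
wrist_force: [1.0, 0.4, -0.3]
opening: 0.0863
grasp_force: 0.0
shift [-11.9  -37.14   9.95] turn [-0.01  0.   -0.22]
shift [-11.9  -37.14  20.75] turn [-0.01  0.   -0.22]
```

```bash
python3 -m pendant '[[[-1,-6,0,0,0,0,8.7],[-3,-12,0,0,0,0,8.7],[-5,-18,0,0,0,0,8.7],[-7,-24,1,0,0,0,8.7],[-9,-30,3,0,0,0,8.7],[-11,-35,6,0,0,0,8.7],[-11.9,-37.5,9,0,0,0,8.7],[-11.9,-37.5,10,0,0,0,8.7]]]'
python3 - <<'E'
from go import *
snap('top','t1');snap('scene','s1')
crop('t1','t1c',185,220,285,295,4)
crop('s1','s1c',370,170,470,270,4)
a,b=cv2.imread('pics/t1c.png'),cv2.imread('pics/s1c.png')
cv2.imwrite('pics/m1.png',np.hstack([cv2.copyMakeBorder(a,0,100,0,0,0),b]))
Rt=down(np.radians(-8))
delta([.435,.238,.032],Rt)
E
```

```text
time: 2.1
ee_pos: [0.432, 0.2409, 0.1376]
tcp_rot: [0.0, 0.998, -0.069, -0.002]
wrist_force: [0.0, -0.9, 0.1]
opening: 0.087
grasp_force: 0.0
shift [ 0.15 -0.02 10.64] turn [ 0.08  0.11 -0.13]
```

View pics/m1.png

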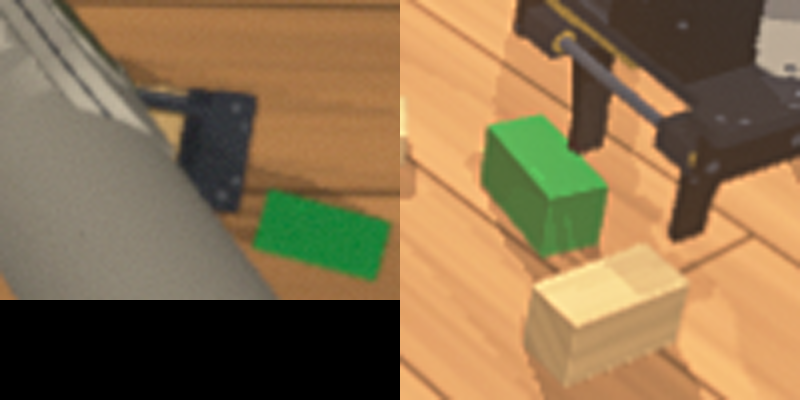

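The gripper straddles the block, with the fingers at (590,110) and (688,200) in the right half and the block at (608,310). The green block at (545,185) is clear. Descending.

```bash
python3 -m pendant '[[[0,0,4,0,0,0,7.3],[0.1,0,8,0,0,0,7.3],[0.15,0,10.3,0,0,0,7.3],[0.15,0,10.6,0,0,0,7.3],[0.15,0,10.6,0,0,0,4],[0.15,0,10.6,0,0,0,3.5],[0.15,0,10.6,0,0,0,3.5],[0.15,0,10.6,0,0,0,3.5]]]' 30
python3 -m pendant '[[[0,0,-0.1,0,0,0,3.5],[0,0,-4,0,0,0,3.5],[0,0,-9,0,0,0,3.5],[0,0,-10,0,0,0,3.5]]]'
python3 - <<'E'
from go import *
snap('scene','s2');snap('top','t2');crop('s2','s2c',370,120,520,270,4)
Rt=down(np.radians(6.3-90))
from fit1 import P,press
for z in (.15,.06): delta(P(press,[0,-63,z*1000]),Rt)
E
```

```text
time: 3.2
ee_pos: [0.4361, 0.2387, 0.0341]
tcp_rot: [0.0, 0.997, -0.071, 0.0]
wrist_force: [-0.4, -0.8, 5.1]
opening: 0.0447
grasp_force: 29.8
time: 3.7
ee_pos: [0.437, 0.2396, 0.1364]
tcp_rot: [-0.001, 0.997, -0.071, 0.002]
wrist_force: [-0.3, -0.4, -2.6]
opening: 0.0447
grasp_force: 29.8
press [ 0.6248 -0.0645  0.1097] 6.3
[[-0.1, -0.1], [-0.0, 0.0], [-1.7, -0.1], [-0.9, -0.1], [-1.1, -0.9], [1.0, -1.1], [-0.9, -2.6]]
block [ 0.4352  0.2378 -0.1395] -8.0
[[0.2, -1.5], [-0.7, -0.5], [-1.6, -0.4], [-1.5, 0.4], [-1.3, -4.4], [-0.8, -2.1], [0.4, -2.1], [1.8, -0.4]]
crank [ 0.3963 -0.2367 -1.1048] -63.3
[[-0.3, -0.0], [-0.8, -0.1], [-0.2, -0.5], [-0.2, -0.7], [0.1, -1.4]]
shift [24.55 33.45 -1.55] turn [-8.000e-02 -7.000e-02  7.554e+01]
shift [24.53 33.45  7.45] turn [-8.000e-02 -7.000e-02  7.554e+01]
```

View pics/s2c.png

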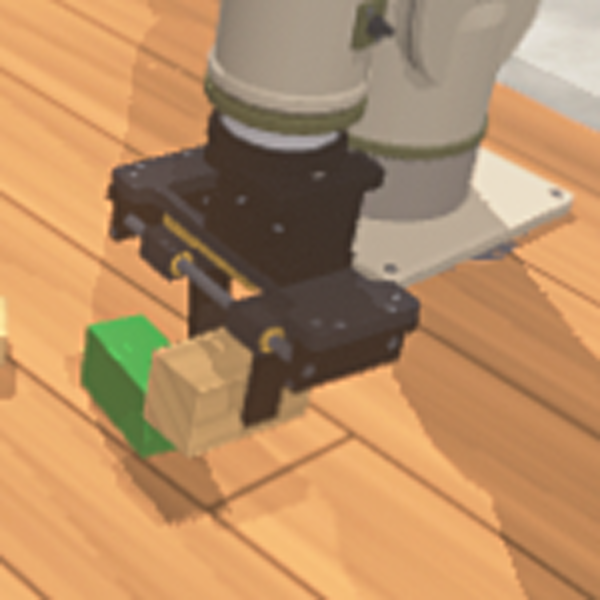

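The block is held. Its free end's top corners are at about (193,372) and (147,348) in the crop, and I'll use them to check where the block sits in the grip.

```bash
sed -i 's/; print(name.*$/; q=r.x/; s/^    print(np.round.*$//' fit1.py; sed -n 8,14p fit1.py
python3 - <<'E'
from h import *
d=load('s2')
for p in [(193,372),(150,350),(193,452)]:
    for z in ((.152,) if p[1]<400 else (.102,)):
        w=at(d,370+p[0]/4,120+p[1]/4,z)-[.437,.2396,0]; c,s=np.cos(np.radians(-8.1)),np.sin(np.radians(-8.1)); print((c*w[0]+s*w[1])*1000,(-s*w[0]+c*w[1])*1000)
d0=load('s0') # bias check: same corner at the start
w=at(d0,235+633/3.6,130+435/3.6,.05);print(w)
E
```

```text
def f(q):
        c,s=np.cos(q[2]),np.sin(q[2]); W=loc@np.array([[c,s,0],[-s,c,0],[0,0,1]])+[q[0],q[1],0]
        return np.concatenate([(proj(d,w)[0]-p) for w,(_,d,p) in zip(W,obs)])
    r=least_squares(f,x0,loss='soft_l1'); q=r.x
    return r.x
press=fit('press',[([50,-170,20],b,T((636,35))),([-50,-170,20],b,T((651,150))),([-50,150,20],b,T((275,187))),([50,150,20],b,T((262,70))),
 ([50,150,20],a,S((285,432))),([-50,150,20],a,S((384,374))),([50,-170,20],a,S((27,236)))],[.5,0,0])
36.823651159727966 10.443278243183446
46.71056901362038 -17.833670497139096
36.83526223729534 22.025464997016137
[0.48754557 0.25259445 0.05      ]
```

```bash
python3 -m pendant '[[[2,3,-1.6,0,0,9,3.5],[6,7.5,-1.6,0,0,18.5,3.5],[9,12,-1.6,0,0,28,3.5],[12,17,-1.6,0,0,38,3.5],[16,22,-1.6,0,0,48,3.5],[19,27,-1.6,0,0,57,3.5],[22.5,31.5,-1.6,0,0,66.5,3.5],[24.5,33.4,-1.6,0,0,75.5,3.5]]]'
python3 -m pendant '[[[0,0,0,0,0,0,3.5],[0,0,0,0,0,0,3.5]]]'
python3 - <<'E'
from go import *
from fit1 import P,press
snap('scene','s3');snap('top','t3')
crop('t3','t3c',265,160,405,250,3.5);crop('s3','s3c',230,140,350,260,3.0)
a,b=cv2.imread('pics/t3c.png'),cv2.imread('pics/s3c.png')
h=max(len(a),len(b));cv2.imwrite('pics/m3.png',np.hstack([cv2.copyMakeBorder(i,0,h-len(i),0,0,0) for i in (a[:,:430],b)]))
Rt=down(np.radians(6.3-90))
for z in (.15,.06): delta(P(press,[0,-63,z*1000]),Rt)
E
```

```text
time: 4.8
ee_pos: [0.614, -0.1003, 0.1465]
tcp_rot: [0.001, 0.784, -0.621, -0.002]
wrist_force: [1.1, -2.0, -4.0]
opening: 0.0452
grasp_force: 29.7
time: 5.05
ee_pos: [0.6138, -0.0987, 0.146]
tcp_rot: [0.001, 0.785, -0.619, -0.003]
wrist_force: [-0.5, 0.6, -1.6]
opening: 0.0449
grasp_force: 29.8
shift [ 3.29 -1.   -0.32] turn [0.24 0.26 7.31]
shift [ 3.34 -1.04  8.68] turn [0.24 0.26 7.31]
```

View pics/m3.png

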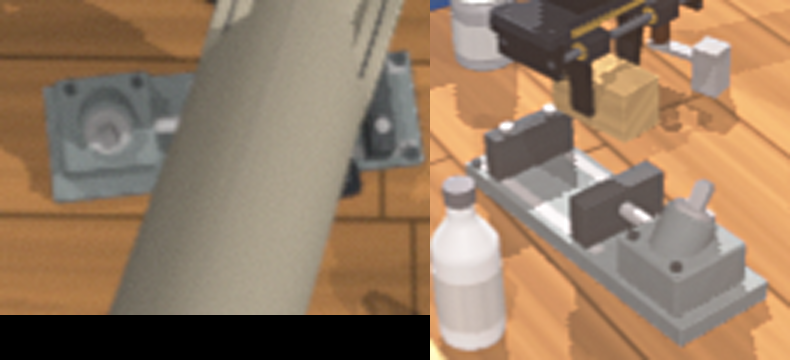

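The scene half shows the block held about 8 cm above the bed, with the jaw at (620,205) and the stop at (535,140). The arm stopped short, so I'll finish the move lower and check the lengthwise fit there.

```bash
python3 -m pendant '[[[1.6,-0.5,0,0,0,3.6,3.5],[3.3,-1,1,0,0,7.3,3.5],[3.3,-1,2.2,0,0,7.3,3.5],[3.3,-1,2.2,0,0,7.3,3.5],[3.3,-1,2.2,0,0,7.3,3.5]]]'
python3 - <<'E'
from go import *
from fit1 import P,press
snap('scene','s4');crop('s4','s4c',235,150,335,225,7)
Rt=down(np.radians(6.3-90))
for z in (.15,.056): delta(P(press,[0,-63,z*1000]),Rt)
E
```

```text
time: 5.78
ee_pos: [0.6321, -0.128, 0.1263]
tcp_rot: [-0.001, 0.745, -0.667, -0.002]
wrist_force: [-0.2, -0.1, -1.2]
opening: 0.0452
grasp_force: 29.8
shift [-0.13  0.04 -2.34] turn [ 0.11  0.22 -0.07]
shift [-0.09  0.03  7.06] turn [ 0.11  0.22 -0.07]
```

View pics/s4c.png

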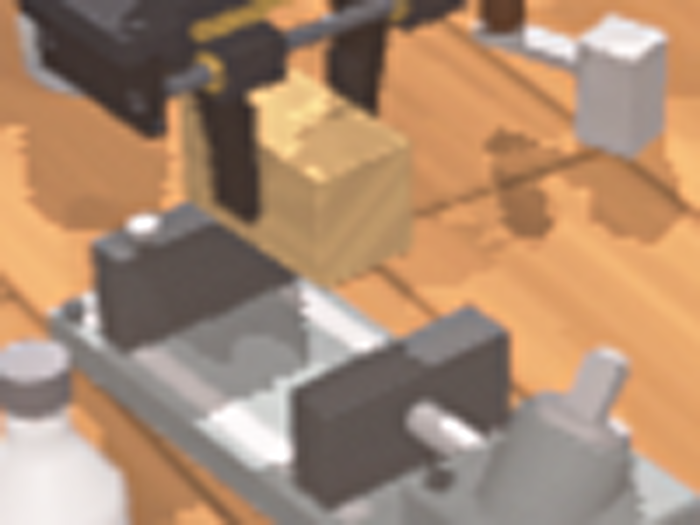

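Run:
```python
from go import *
from fit1 import press
d=load('s4')
M=np.array([[np.cos(press[2]),np.sin(press[2])],[-np.sin(press[2]),np.cos(press[2])]])
for n,p,z in [('blk++',(318,183),.142),('blk-+',(410,143),.142),('blk++b',(322,287),.092),('blk-+b',(408,256),.092),('jaw-y right',(470,308),.067),('jaw+y right',(510,333),.067),('jaw+y left',(297,392),.067),('stop+y left',(97,243),.067),('stop+y leftbottom',(115,350),.02),('jaw+y leftbot',(320,508),.02),('jaw+y rightbot',(512,420),.02)]:
    w=at(d,235+p[0]/7,150+p[1]/7,z); print(n,(M@(w[:2]-press[:2])*1000).round(1))
s=read_state(); print('tcp',M@(s['ee_pos'][:2]-press[:2])*1000)
```

```text
blk++ [ 22.7 -13.6]
blk-+ [-20.7 -14.3]
blk++b [ 19.  -18.5]
blk-+b [-19.1 -14.7]
jaw-y right [-38.2  -0.8]
jaw+y right [-39.3  22.1]
jaw+y left [46.6  1.4]
stop+y left [  47.3 -130.7]
stop+y leftbottom [  48.1 -122.3]
jaw+y leftbot [47.  13.8]
jaw+y rightbot [-45.   16.6]
tcp [  0.40195885 -64.19337067]
```

Everything agrees: the block's centre is at y ≈ -64 mm with about 8 mm free at each end, centred across the bed and aligned. Lowering.

```bash
python3 -m pendant '[[[0,0,3,0,0,0,3.5],[0,0,5,0,0,0,3.5],[0,0,6.5,0,0,0,3.5],[0,0,6.5,0,0,0,3.5]]]'
python3 -m pendant '[[[0,0,0.4,0,0,0,3.5],[0,0,0.6,0,0,0,3.5],[0,0,0.7,0,0,0,3.5]]]'
```

```text
time: 6.32
ee_pos: [0.6314, -0.1287, 0.0602]
tcp_rot: [0.001, 0.744, -0.668, -0.003]
wrist_force: [0.1, -0.6, -1.3]
opening: 0.0452
grasp_force: 29.8
time: 6.7
ee_pos: [0.6321, -0.1288, 0.0544]
tcp_rot: [-0.0, 0.744, -0.668, -0.002]
wrist_force: [-0.5, 1.3, 0.3]
opening: 0.0449
grasp_force: 29.8
```

```bash
python3 -m pendant '[[[0,0,0.05,0,0,0,4.8],[0,0,0.05,0,0,0,5.8],[0,0,0.05,0,0,0,5.8],[0,0,-3,0,0,0,5.8],[0,0,-8,0,0,0,5.8],[0,0,-13,0,0,0,5.8],[0,0,-16,0,0,0,5.8]]]'
python3 - <<'E'
from go import *
import cv2
def avg(n,k):
    ims=[get_image(n) for _ in range(k)]; d=ims[-1]; d['image']=np.mean([i['image'] for i in ims],0).round().astype(np.uint8); return d
d=avg('scene',8); pickle.dump(d,open('pics/s5.pkl','wb')); cv2.imwrite('pics/s5.png',d['image'][:,:,::-1])
A=cv2.resize(d['image'][155:235,240:340,::-1],(500,400),interpolation=cv2.INTER_CUBIC)
B=cv2.resize(d['image'][193:223,305:330,::-1],(300,360),interpolation=cv2.INTER_LANCZOS4)
cv2.imwrite('pics/m5.png',np.hstack([A,cv2.copyMakeBorder(B,0,40,0,0,0)]))
from fit1 import crk,P,press
print(crk,np.degrees(crk[2]))
c=crk; 
for k in (0,180):
  Rt=down(c[2]+np.radians(k))
  delta([c[0],c[1],.16],Rt)
E
```

```text
time: 7.58
ee_pos: [0.6329, -0.1296, 0.2169]
tcp_rot: [-0.001, 0.744, -0.668, -0.001]
wrist_force: [0.2, 1.4, -0.5]
opening: 0.0577
grasp_force: 0.0
[ 0.39625281 -0.23674868 -1.1047543 ] -63.29775896062411
shift [ 8.19 24.56  5.38] turn [  0.2    0.23 -20.56]
shift [ 8.19 24.56  5.38] turn [  0.33  -0.29 159.44]
```

View pics/m5.png

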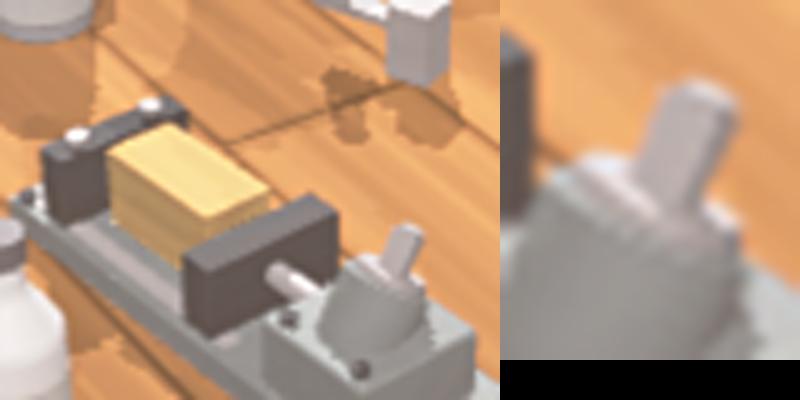

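The block sits squarely between stop and jaw, top face at (190,170) in the crop. The shaft's square end is at (690,150) in the right half. Next, the crank.

```bash
python3 -m pendant '[[[1,3,0,0,0,-2.5,6],[2,6,0,0,0,-5,6],[3,9,0,0,0,-8,6],[4,13,0,0,0,-11,6],[5.5,17,0,0,0,-14,6],[7,21,1,0,0,-18,6],[8.2,24.5,3.5,0,0,-20.5,6],[8.2,24.6,5.4,0,0,-20.5,6]]]'
python3 -m pendant '[[[0,0,0,0,0,0,6],[0,0,0,0,0,0,6]]]'
python3 - <<'E'
from go import *
from fit1 import crk
c=crk; delta([c[0],c[1],.034],down(c[2]))
for n,f in(('scene','s6'),('top','t6')):
    ims=[get_image(n) for _ in range(8)]; d=ims[-1]; d['image']=np.mean([i['image'] for i in ims],0); pickle.dump(d,open(f'pics/{f}.pkl','wb')); cv2.imwrite(f'pics/{f}.png',d['image'][:,:,::-1])
A=cv2.resize(cv2.imread('pics/s6.png')[110:190,270:350],(480,480),interpolation=cv2.INTER_CUBIC)
B=cv2.resize(cv2.imread('pics/t6.png')[178:208,280:310],(300,300),interpolation=cv2.INTER_LANCZOS4)
cv2.imwrite('pics/m6.png',np.hstack([A,cv2.copyMakeBorder(B,0,180,0,0,0)]))
E
```

```text
time: 8.98
ee_pos: [0.3941, -0.2376, 0.1594]
tcp_rot: [-0.002, 0.85, -0.526, -0.002]
wrist_force: [0.8, 1.7, 0.2]
opening: 0.0599
grasp_force: 0.0
time: 9.22
ee_pos: [0.3969, -0.2371, 0.161]
tcp_rot: [0.0, 0.851, -0.525, -0.002]
wrist_force: [-0.3, 0.8, 0.4]
opening: 0.0603
grasp_force: 0.0
shift [-2.00e-02  1.00e-02  1.27e+01] turn [ 0.11  0.17 -0.04][ WARN:0@3.967] global loadsave.cpp:1063 imwrite_ Unsupported depth image for selected encoder is fallbacked to CV_8U.
```

View pics/m6.png

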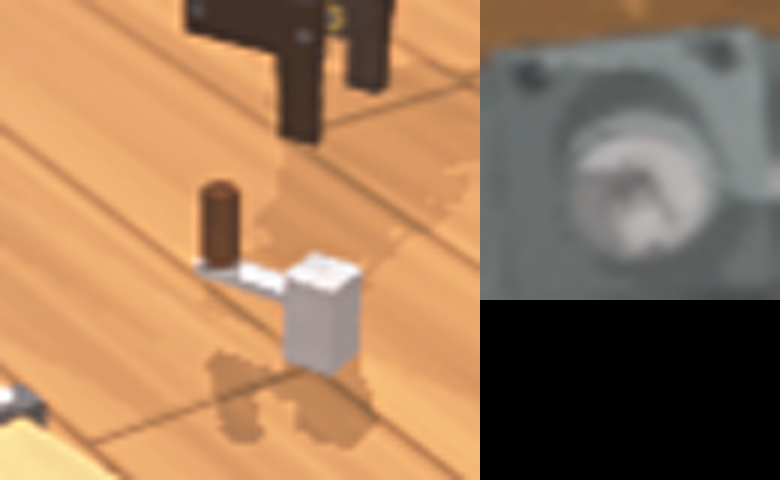

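The gripper is above the hub (fingers at (300,100) and (365,50), hub at (322,310), grip at (220,225)). On the right, the shaft end shows at (640,190). Grasping the hub.

```bash
python3 -m pendant '[[[0,0,4,0,0,0,6],[0,0,8,0,0,0,6],[0,0,11.5,0,0,0,6],[0,0,12.7,0,0,0,6],[0,0,12.7,0,0,0,4],[0,0,12.7,0,0,0,2],[0,0,12.7,0,0,0,2],[0,0,12.7,0,0,0,2]]]' 40
python3 -m pendant '[[[0,0,0,0,0,0,2],[0,0,-5,0,0,0,2],[0,0,-10,0,0,0,2],[0,0,-15,0,0,0,2],[0,0,-18,0,0,0,2]]]' 50
cat > shaft.py <<'E'
from h import *
from fit1 import press,P
from scipy.ndimage import gaussian_filter
# base dirs of the seat in world
yaw=press[2]; Ry=R.from_euler('z',yaw)
ax=Ry.apply([-np.sin(np.radians(32)),0,np.cos(np.radians(32))]); ey=Ry.apply([0,1,0]); ex=np.cross(ey,ax)
seat=P(press,[-10,98,88])
def render(d,seat,phi,win,ss=8):
    u0,v0,u1,v1=win; lab=np.zeros(((v1-v0)*ss,(u1-u0)*ss),np.uint8)
    cam,_=ray(d,320,200)
    x=np.cos(phi)*ex+np.sin(phi)*ey; y=np.cross(ax,x)
    def fill(pts,l):
        q=(proj(d,np.array(pts))-[u0,v0]+.5)*ss; cv2.fillPoly(lab,[np.round(q*16).astype(np.int32)],int(l),shift=4)
    t=np.linspace(0,2*np.pi,40); fill([seat+.019*(np.cos(a)*ex+np.sin(a)*ey) for a in t],1)
    h=.007
    for k,(n,m) in enumerate([(x,y),(y,-x),(-x,-y),(-y,x)]):
        f=seat+h*n
        if np.dot(cam-f,n)>0: fill([f+h*m,f-h*m,f-h*m+ax*.0225,f+h*m+ax*.0225],2+k)
    fill([seat+ax*.0225+h*(a*x+b*y) for a,b in((1,1),(1,-1),(-1,-1),(-1,1))],6)
    return lab
def score(d,off,phi,win,ss=8):
    lab=render(d,seat+off,phi,win,ss); u0,v0,u1,v1=win; im=d['image'][v0:v1,u0:u1].astype(float)
    shaft=lab>=1
    if False: pass
    cols=[]
    for l in np.unique(lab):
        m=gaussian_filter((lab==l).astype(float),ss*.55); cols.append(m.reshape(v1-v0,ss,u1-u0,ss).mean((1,3)).ravel())
    mask=gaussian_filter((lab>=1).astype(float),ss*.6).reshape(v1-v0,ss,u1-u0,ss).mean((1,3)).ravel()>.5
    A=np.array(cols).T[mask]; B=im.reshape(-1,3)[mask]
    r=B-A@np.linalg.lstsq(A,B,rcond=None)[0]; return (r**2).sum()/mask.sum(), mask.sum()
E
python3 - <<'E'
from shaft import *
for f,win in(('s6',(300,188,335,225)),('t6',(278,178,312,212))):
    d=load(f); p=(proj(d,[seat,seat+.024*ax])).round(1); print(f,p.tolist())
    o,r=ray(d,*p[0]); u=np.cross(r,[0,0,1]);u/=np.linalg.norm(u); w=np.cross(u,r);w/=np.linalg.norm(w)
    out=[]
    for ph in range(0,90,6):
        best=min((score(d,a*u+b*w,np.radians(ph),win)[0],a,b) for a in np.arange(-6,7,2)/1000 for b in np.arange(-6,7,2)/1000); out.append((ph,round(best[0],1),best[1]*1000,best[2]*1000))
    for o in out: print(o)
E
```

```text
time: 11.02
ee_pos: [0.3969, -0.2364, 0.0342]
tcp_rot: [-0.001, 0.851, -0.525, -0.001]
wrist_force: [0.1, 2.4, 7.1]
opening: 0.0299
grasp_force: 39.9
time: 11.65
ee_pos: [0.3967, -0.2371, 0.2149]
tcp_rot: [-0.002, 0.851, -0.525, -0.002]
wrist_force: [1.1, 0.6, -4.9]
opening: 0.0298
grasp_force: 49.9
s6 [[318.2, 208.1], [322.1, 199.7]]
(0, np.float64(600.4), np.float64(-2.0), np.float64(-6.0))
(6, np.float64(572.1), np.float64(-2.0), np.float64(-6.0))
(12, np.float64(554.4), np.float64(-2.0), np.float64(-6.0))
(18, np.float64(515.2), np.float64(-4.0), np.float64(-6.0))
(24, np.float64(520.5), np.float64(-4.0), np.float64(-6.0))
(30, np.float64(446.9), np.float64(-4.0), np.float64(-6.0))
(36, np.float64(469.5), np.float64(-4.0), np.float64(-6.0))
(42, np.float64(431.9), np.float64(-6.0), np.float64(-6.0))
(48, np.float64(505.9), np.float64(-4.0), np.float64(-6.0))
(54, np.float64(588.9), np.float64(-4.0), np.float64(-6.0))
(60, np.float64(596.7), np.float64(-4.0), np.float64(-6.0))
(66, np.float64(698.0), np.float64(-2.0), np.float64(6.0))
(72, np.float64(699.0), np.float64(-2.0), np.f
[... 337 characters left out ...]
.0))
(18, np.float64(705.1), np.float64(2.0), np.float64(2.0))
(24, np.float64(654.0), np.float64(4.0), np.float64(4.0))
(30, np.float64(601.1), np.float64(4.0), np.float64(4.0))
(36, np.float64(574.4), np.float64(4.0), np.float64(4.0))
(42, np.float64(573.6), np.float64(4.0), np.float64(4.0))
(48, np.float64(569.3), np.float64(4.0), np.float64(4.0))
(54, np.float64(594.9), np.float64(4.0), np.float64(4.0))
(60, np.float64(634.6), np.float64(4.0), np.float64(4.0))
(66, np.float64(673.0), np.float64(4.0), np.float64(4.0))
(72, np.float64(711.6), np.float64(4.0), np.float64(4.0))
(78, np.float64(756.8), np.float64(4.0), np.float64(4.0))
(84, np.float64(785.8), np.float64(4.0), np.float64(4.0))
```

I've now used all 10 pictures, so I'll work from numbers. I'll sharpen the shaft-angle fit with a fixed mask and the known camera bias.

Run:
```python
from shaft import *
def run(f,win,pix0,rng,lo,hi,wide,bgdil):
    d=load(f); im=np.array(d['image'],float)
    u0,v0,u1,v1=win; ss=8
    p=proj(d,[seat])[0]
    # mm offsets in world x,y for a pixel shift at this depth
    base=at(d,p[0],p[1],seat[2]); J=np.array([(at(d,p[0]+1,p[1],seat[2])-base),(at(d,p[0],p[1]+1,seat[2])-base)])
    sb=seat+pix0[0]*J[0]+pix0[1]*J[1]
    m=np.zeros((v1-v0,u1-u0),np.uint8); ln=(proj(d,[sb+lo*ax,sb+hi*ax])-[u0,v0]).round().astype(int)
    cv2.line(m,tuple(int(i) for i in ln[0]),tuple(int(i) for i in ln[1]),1,wide); mask=m.ravel()>0
    res={}
    for ph in range(0,90,5):
        b=(1e9,)
        for du in rng:
            for dv in rng:
                lab=render(d,sb+du*J[0]+dv*J[1],np.radians(ph),win,ss)
                A=np.array([gaussian_filter((lab==l)*1.,ss*.5).reshape(v1-v0,ss,u1-u0,ss).mean((1,3)).ravel() for l in np.unique(lab)]).T[mask]
                B=im[v0:v1,u0:u1].reshape(-1,3)[mask]; c=np.linalg.lstsq(A,B,rcond=None)[0]
                e=((B-A@c)**2).mean(); b=min(b,(round(e,1),du,dv,tuple(c.mean(1).round()),tuple(np.unique(lab))),key=lambda t:t[0])
        res[ph]=b; print(f,ph,b[:3],[float(x) for x in b[3]],[int(x) for x in b[4]])
run('s6',(303,188,337,222),(0,1.0),(-1,-.5,0,.5,1),.006,.030,9,0)
run('t6',(280,182,312,214),(.7,-.4),(-1,-.5,0,.5,1),.008,.026,10,0)
g=load('s6')['image'].mean(2); print(g[196:212,312:332].round().astype(int))
g=load('t6')['image'].mean(2); print(g[188:206,286:306].round().astype(int))
```

```text
s6 0 (np.float64(182.6), 0, 0) [168.0, 209.0, 182.0, 150.0, 189.0] [0, 1, 2, 3, 6]
s6 5 (np.float64(178.2), 0, 0) [168.0, 208.0, 181.0, 147.0, 188.0] [0, 1, 2, 3, 6]
s6 10 (np.float64(167.6), 0, 0) [168.0, 206.0, 180.0, 143.0, 189.0] [0, 1, 2, 3, 6]
s6 15 (np.float64(167.1), -0.5, 0) [167.0, 199.0, 183.0, 142.0, 186.0] [0, 1, 2, 3, 6]
s6 20 (np.float64(164.7), -0.5, 0) [168.0, 198.0, 182.0, 134.0, 184.0] [0, 1, 2, 3, 6]
s6 25 (np.float64(164.5), -0.5, 0) [168.0, 198.0, 180.0, 123.0, 184.0] [0, 1, 2, 3, 6]
s6 30 (np.float64(164.0), -0.5, 0) [168.0, 198.0, 179.0, 105.0, 186.0] [0, 1, 2, 3, 6]
s6 35 (np.float64(169.7), -0.5, 0) [168.0, 198.0, 178.0, 15.0, 186.0] [0, 1, 2, 3, 6]
s6 40 (np.float64(228.2), -0.5, 0) [166.0, 193.0, 169.0, 357.0, 185.0] [0, 1, 2, 5, 6]
s6 45 (np.float64(222.0), -0.5, 0) [166.0, 197.0, 167.0, 213.0, 183.0] [0, 1, 2, 5, 6]
s6 50 (np.float64(215.0), -0.5, 0) [166.0, 199.0, 166.0, 198.0, 185.0] [0, 1, 2, 5, 6]
s6 55 (np.float64(214.8), -0.5, 0) [166.0, 200.0, 165.0, 192.0, 186.0] [0, 1, 2, 5, 6]
s6 60 (np.float64(214.2), 0, 0) [167.0, 207.0, 161.0, 186.0, 190.0] 
[... 4162 characters left out ...]
 159 134
  113 115]
 [108 107 109 122 129 129 126 134 135 149 157 156 153 168 179 176 153 125
  104  97]
 [109 104 106 120 129 130 130 143 154 169 178 176 156 158 170 166 142 109
   93  93]
 [108 107 107 115 124 130 133 144 166 179 181 179 167 161 166 151 118  96
   93  94]
 [107 107 103 106 116 126 131 137 158 175 176 171 168 161 146 120  99  93
   93  95]
 [108 108 106 107 108 115 123 127 145 161 154 136 141 135 113  98  94  94
   95  97]
 [107 106 108 107 107 103 104 113 127 129 120 110 107 102  94  93  93  94
   97 105]
 [107 106 108 107 108 100  95  95  98  98  95  94  93  92  92  93  94  95
  103 109]
 [107 107 107 107 106 105 100  96  95  94  92  92  92  93  94  93  93  95
  103 109]]
```

Run:
```python
from shaft import *
from scipy.ndimage import map_coordinates as mc
d=load('s6'); im=np.array(d['image'],float); rb=im[:,:,0]-im[:,:,2]; g=im.mean(2)
p0,p1=proj(d,[seat+.009*ax,seat+.018*ax])+[0,1.2]; t=(p1-p0)/np.linalg.norm(p1-p0); n=np.array([-t[1],t[0]])
s=np.arange(-7,7.01,.5)
for name,ch in(('rb',rb),('g',g)):
    pr=np.mean([mc(ch,[(p0+(p1-p0)*k)[1]+s*n[1],(p0+(p1-p0)*k)[0]+s*n[0]],order=1) for k in np.linspace(0,1,9)],0); print(name,list(zip(s.tolist(),pr.round().astype(int).tolist())))
# predicted edges for phi
c0=proj(d,[seat+.0135*ax])[0]
for ph in range(0,90,10):
    x=np.cos(np.radians(ph))*ex+np.sin(np.radians(ph))*ey; y=np.cross(ax,x)
    print(ph,[(nm,round(float((proj(d,[seat+.0135*ax+.007*(a*x+b*y)])[0]-c0)@n),2)) for nm,a,b in(('++',1,1),('+-',1,-1),('--',-1,-1),('-+',-1,1))])
```

```text
rb [(-7.0, 125), (-6.5, 125), (-6.0, 126), (-5.5, 127), (-5.0, 124), (-4.5, 109), (-4.0, 79), (-3.5, 46), (-3.0, 24), (-2.5, 15), (-2.0, 12), (-1.5, 13), (-1.0, 14), (-0.5, 15), (0.0, 15), (0.5, 14), (1.0, 12), (1.5, 13), (2.0, 22), (2.5, 45), (3.0, 79), (3.5, 106), (4.0, 120), (4.5, 124), (5.0, 123), (5.5, 122), (6.0, 121), (6.5, 121), (7.0, 120)]
g [(-7.0, 176), (-6.5, 175), (-6.0, 175), (-5.5, 175), (-5.0, 175), (-4.5, 177), (-4.0, 179), (-3.5, 179), (-3.0, 178), (-2.5, 177), (-2.0, 177), (-1.5, 177), (-1.0, 178), (-0.5, 178), (0.0, 178), (0.5, 176), (1.0, 167), (1.5, 155), (2.0, 146), (2.5, 146), (3.0, 152), (3.5, 158), (4.0, 161), (4.5, 162), (5.0, 162), (5.5, 161), (6.0, 161), (6.5, 161), (7.0, 160)]
0 [('++', 0.45), ('+-', -3.92), ('--', -0.44), ('-+', 3.91)]
10 [('++', 1.13), ('+-', -3.78), ('--', -1.11), ('-+', 3.77)]
20 [('++', 1.77), ('+-', -3.54), ('--', -1.74), ('-+', 3.51)]
30 [('++', 2.36), ('+-', -3.18), ('--', -2.33), ('-+', 3.15)]
40 [('++', 2.87), ('+-', -2.73), ('--', -2.84), ('-+', 2.69)]
50 [('++', 3.3), ('+-', -2.19), ('--', -3.27), ('-+', 2.16)]
60 [('++', 3.62), ('+-', -1.58), ('--', -3.6), ('-+', 1.56)]
70 [('++', 3.84), ('+-', -0.93), ('--', -3.82), ('-+', 0.91)]
80 [('++', 3.93), ('+-', -0.24), ('--', -3.93), ('-+', 0.24)]
```

```bash
cat > seat.py <<'E'
from go import *
from shaft import seat as seat0,ax,ex,ey
def Rseat(ph): 
    x=np.cos(np.radians(ph))*ex+np.sin(np.radians(ph))*ey; z=-ax; return R.from_matrix(np.c_[x,np.cross(z,x),z])
def rel(seat,Rt):
    s=read_state(); w=Rt.inv().apply(s['ee_pos']-seat)*1000; q=s['tcp_rot']; Rc=R.from_quat([q[1],q[2],q[3],q[0]])
    print('tool rel seat in tool axes mm',w.round(1),'rot err',np.degrees((Rt.inv()*Rc).as_rotvec()).round(1),'F tool',Rc.inv().apply(s['wrist_force']).round(1))
E
python3 - <<'E'
from seat import *
from h import tri,proj,load
a,b=load('s6'),load('t6')
p0,p1=proj(a,[seat0+.009*ax,seat0+.018*ax]); t=(p1-p0)/np.linalg.norm(p1-p0); n=np.array([-t[1],t[0]])
ps=proj(a,[seat0])[0]+[0,1.2]-.5*n
pt=proj(b,[seat0])[0]+[1.0,-.8]
print(seat0,tri(a,ps,b,pt), at(a,*ps,.088), at(b,*pt,.088))
Rt=Rseat(-63)
for h in (.15,.083): delta(seat0+h*ax,Rt)
E
```

```text
[0.60412137 0.0317799  0.088     ] (array([0.60599943, 0.02999815, 0.08494918]), np.float64(0.002974394115810292)) [0.60746164 0.03464231 0.088     ] [0.60649483 0.02896401 0.088     ]
shift [-17.49 -23.15   0.08] turn [29.23 13.11 -6.52]
shift [-16.23 -26.47   5.76] turn [29.23 13.11 -6.52]
```

```bash
python3 -m pendant '[[[-2,-3,-1,3.6,1.6,-0.8,2],[-4.4,-5.8,-1,7.3,3.3,-1.6,2],[-6.6,-8.7,-1,11,5,-2.4,2],[-8.8,-11.6,-1,14.6,6.6,-3.2,2],[-11,-14.5,-1,18.3,8.2,-4,2],[-13,-17.4,-1,22,9.8,-4.9,2],[-15.3,-20.3,-1,25.6,11.5,-5.7,2],[-17.5,-23.1,0,29.2,13.1,-6.5,2]]]'
python3 -m pendant '[[[0,0,0,0,0,0,2],[0,0,0,0,0,0,2]]]'
python3 - <<'E'
from seat import *
S=np.array([.607,.0318,.088])
rel(S,Rseat(-63)); delta(S+.075*ax,Rseat(-63))
E
```

```text
time: 12.65
ee_pos: [0.5225, 0.0186, 0.2157]
tcp_rot: [-0.153, 0.847, -0.458, 0.223]
wrist_force: [0.2, 0.6, -2.3]
opening: 0.0296
grasp_force: 49.9
time: 12.9
ee_pos: [0.5218, 0.016, 0.2154]
tcp_rot: [-0.151, 0.847, -0.459, 0.222]
wrist_force: [0.6, -1.1, -2.7]
opening: 0.0297
grasp_force: 49.9
tool rel seat in tool axes mm [   3.1    8.  -153.9] rot err [-0.9 -0.2  0.2] F tool [0.6 1.4 2.6]
shift [-0.28 -0.92  7.87] turn [ 0.87  0.18 -0.18]
```

```bash
python3 -m pendant '[[[-0.1,-0.3,3,0.4,0.1,0,2],[-0.3,-0.85,6,0.9,0.2,-0.2,2],[-0.3,-0.9,7.9,0.9,0.2,-0.2,2],[-0.3,-0.9,7.9,0.9,0.2,-0.2,2]]]' 50
python3 - <<'E'
from seat import *
S=np.array([.607,.0318,.088])
rel(S,Rseat(-63)); delta(S+.06*ax,Rseat(-63))
for n,f in(('scene','s7'),('top','t7')):
    ims=[get_image(n) for _ in range(4)]; d=ims[-1]; d['image']=np.mean([i['image'] for i in ims],0); pickle.dump(d,open(f'pics/{f}.pkl','wb'))
d=load('s7');im=d['image'];rb=im[:,:,0]-im[:,:,2]
# predicted hub underside corners and shaft tip
s=read_state(); T=s['ee_pos']; Rc=R.from_quat(np.roll(s['tcp_rot'],-1))
c=[T+Rc.apply([a*.015,b*.015,.034]) for a,b in((1,1),(1,-1),(-1,-1),(-1,1))]
print('underside corners px',proj(d,c).round(1).tolist(),'tip',proj(d,[S+.024*ax]).round(1))
print('rb');print(rb[180:214,304:338].round().astype(int)); print('g'); print(im.mean(2)[180:214,304:338].round().astype(int))
E
```

```text
time: 13.4
ee_pos: [0.5587, 0.0237, 0.1575]
tcp_rot: [-0.151, 0.848, -0.455, 0.226]
wrist_force: [0.0, -0.4, -3.4]
opening: 0.0291
grasp_force: 49.9
tool rel seat in tool axes mm [  0.3   5.4 -84.9] rot err [-0.5  0.1 -0.4] F tool [-0.5  1.8  2.9]
shift [-0.03 -0.56  2.48] turn [ 0.52 -0.15  0.43]
underside corners px [[322.7, 187.2], [319.6, 188.1], [330.2, 193.5], [333.0, 192.5]] tip [[321.2 200. ]]
rb
[[124 122 120 ...  15  12  26]
 [121 123 122 ...  14  12  50]
 [121 121 121 ...  13  18  74]
 ...
 [ 16  13  12 ... 110 110 112]
 [ 10   7   6 ... 124 121 120]
 [  2   2   6 ... 124 123 120]]
g
[[171 170 167 ... 136 134 108]
 [169 171 170 ... 139 123 108]
 [164 168 171 ... 138 109 116]
 ...
 [ 91 128 128 ... 146 146 148]
 [150 181 173 ... 163 162 160]
 [222 201 162 ... 165 163 162]]
```

```bash
python3 -m pendant '[[[0,-0.5,0.5,0.5,-0.1,0.4,2],[0,-0.55,1,0.5,-0.1,0.4,2],[0,-0.55,1,0.5,-0.1,0.4,2],[0,-0.55,1,0.5,-0.1,0.4,2]]]' 50
python3 - <<'E'
from seat import *
S=np.array([.607,.0318,.088])
rel(S,Rseat(-63)); delta(S+.06*ax,Rseat(-63))
for n,f in(('scene','s7'),('top','t7')):
    ims=[get_image(n) for _ in range(4)]; d=ims[-1]; d['image']=np.mean([i['image'] for i in ims],0); pickle.dump(d,open(f'pics/{f}.pkl','wb'))
d=load('s7');im=d['image'];rb=im[:,:,0]-im[:,:,2]
s=read_state(); T=s['ee_pos']; Rc=R.from_quat(np.roll(s['tcp_rot'],-1))
c=[T+Rc.apply([a*.015,b*.015,.034]) for a,b in((1,1),(1,-1),(-1,-1),(-1,1))]
print('underside corners px',proj(d,c).round(1).tolist(),'tip',proj(d,[S+.024*ax]).round(1))
np.set_printoptions(threshold=99999,linewidth=220)
print('rb');print(rb[182:210,308:338].round().astype(int)); print('g'); print(im.mean(2)[182:210,308:338].round().astype(int))
E
```

```text
time: 14.3
ee_pos: [0.5649, 0.0231, 0.1538]
tcp_rot: [-0.156, 0.844, -0.459, 0.228]
wrist_force: [-0.3, 1.2, -3.6]
opening: 0.0296
grasp_force: 49.9
tool rel seat in tool axes mm [  2.9   3.1 -78.5] rot err [0.  0.3 0.2] F tool [-2.   1.2  2.9]
shift [-0.3  -0.31  1.85] turn [-0.01 -0.26 -0.24]
underside corners px [[321.5, 190.1], [318.4, 190.9], [329.0, 196.3], [331.9, 195.4]] tip [[321.2 200. ]]
rb
[[120 120 120 120 122 122 124 124 124 124 124 124 105  74  28  15  22  30  33  32  32  32  32  32  30  25  16  14  26  62]
 [122 121 121 121 121 122 122 124 124 125 125 121  96  49  18  17  26  32  32  32  32  33  32  32  28  20  14  21  46  80]
 [122 123 122 120 120 120 121 123 124 125 126 113  78  29  14  20  30  32  32  32  31  32  33  30  26  16  15  35  72 115]
 [120 121 122 122 120 118 120 122 124 125 121  99  52  18  14  22  31  32  32  32  32  33  31  27  20  14  21  53 102 126]
 [120 120 121 122 122 120 119 120 122 124 110  79  34  13  13  18  23  28  31  32  33  32  30  26  16  15  34  70 119 126]
 [119 120 120 122 123 122 122 120 122 118  95  53  18  12  14  15  15  18  23  2
[... 5496 characters left out ...]
177 179 179 180 180 162 141 142 147 146 143 143 145 147 149 151 153 152 152 154 154]
 [117 137 160 173 189 190 182 172 173 177 178 179 180 178 150 138 144 148 148 146 143 143 144 147 148 151 152 152 152 154]
 [143 140 149 189 224 235 236 213 186 178 178 179 180 169 145 141 143 146 147 148 146 143 143 144 147 148 150 153 152 152]
 [166 195 192 180 196 224 232 212 182 176 178 180 178 155 142 143 143 143 145 147 148 147 144 143 144 146 148 151 152 152]
 [146 180 190 179 172 185 218 222 195 178 176 178 167 145 152 153 145 142 143 145 147 148 147 144 143 144 146 149 150 152]
 [136 148 171 185 176 171 179 210 225 197 177 175 154 151 182 174 151 142 142 143 145 147 148 148 146 143 144 146 147 149]]
```

```bash
cat > chk.py <<'E'
from seat import *
from scipy.ndimage import map_coordinates as mc
def edges(d,P0,P1,axis_c,half=11):
    """silhouette edge offsets (px) along image normal of the segment P0-P1"""
    im=np.array(d['image'],float); rb=im[:,:,0]-im[:,:,2]
    p0,p1=proj(d,[P0,P1]); t=(p1-p0)/np.linalg.norm(p1-p0); n=np.array([-t[1],t[0]]); s=np.arange(-half,half+.01,.1)
    pr=np.mean([mc(rb,[(p0+(p1-p0)*k)[1]+s*n[1],(p0+(p1-p0)*k)[0]+s*n[0]],order=1) for k in np.linspace(0,1,7)],0)
    i=np.where(pr<70)[0]; j=[k for k in np.split(i,np.where(np.diff(i)>1)[0]+1) if len(k)>20]
    return n,[(round(s[k[0]],1),round(s[k[-1]],1)) for k in j]
def pred(d,C,x,y,h,n): 
    c0=proj(d,[C])[0]; v=[(proj(d,[C+h*(a*x+b*y)])[0]-c0)@n for a in(1,-1) for b in(1,-1)]; return min(v),max(v)
E
python3 - <<'E'
from chk import *
S=np.array([.607,.0318,.088]); d=load('s7'); s=read_state(); T=s['ee_pos']; Rc=R.from_quat(np.roll(s['tcp_rot'],-1)); x,y,z=Rc.as_matrix().T
n,e=edges(d,T+.027*z,T+.031*z,0); C=T+.029*z; print('hub obs',e,'pred',np.round(pred(d,C,x,y,.015,n),1),'n',n)
xs,ys,_=Rseat(-63).as_matrix().T
n,e=edges(d,S+.009*ax,S+.018*ax,0); print('shaft obs',e,'pred',np.round(pred(d,S+.0135*ax,xs,ys,.007,n),1))
print('px per mm tool x',((proj(d,[C+.01*x])-proj(d,[C]))@n/10), 'tool y',((proj(d,[C+.01*y])-proj(d,[C]))@n/10))
# top view: is the shaft/hub visible? steel mask
t=load('t7'); print(proj(t,[S,T]).round(1)); print((np.array(t['image'])[184:216:2,280:316:2].mean(2)).round().astype(int))
E
```

```text
hub obs [(np.float64(-5.4), np.float64(8.6))] pred [-7.   7.1] n [-0.90549478 -0.42435739]
shaft obs [(np.float64(-2.7), np.float64(4.2))] pred [-3.3  3.3]
px per mm tool x [-0.39217339] tool y [0.0780632]
[[295.3 196.4]
 [295.7 206.6]]
[[ 94 102  73  43  50  40 101 124 130 135 138 118  92 130 117 109 110 109]
 [ 79  47  50  54  56  55  64  87  92  98 129 140 139 144 118 101 107 108]
 [ 45  70  74  56  77  56  54  88 103 101 103 133 143 143 114  91  93 107]
 [ 52  53  56  54  61  53  53 106 145 144 129 117 142 143 118  92  93 106]
 [ 53  55  56  54  54  55  56  89 153 158 153 130 136 143 126  93  93  84]
 [ 53  54  53  54  56  54  97  92 117  97 144 152 126 142 138 122 114  65]
 [ 53  56  54  54  53  54  55  68  82  55  67 147 134 136 125 129 128  70]
 [ 52  55  54  54  55  55  54  50  52  51  52  80 120 159 154 148 159 121]
 [ 42  43  52  51  52  51  46  46  45  52  54  52 132 172 180 180 167 103]
 [ 42  40  42  40  42  41  30  33  40  52  54  55  72 166 178 143  96  92]
 [ 45  43  42  40  30  24  19  27  32  42  53  56  73 150 146 131 108 102]
 [ 43  43  34  27  24  24  22  23  24  23  34  70 112 134 134 124 122 122]
 [ 40  24  27  22  22  22  25  19  28  34  29  53 108  98 107 121 120 122]
 [ 21  24  20  25  23  21  27  33  33  32  32  36  72 109 112 122 123 123]
 [ 19  22  23  23  23  29  33  33  32  34  32  33  34  92 114 121 125 127]
 [ 23  22  23  27  27  30  28  30  33  32  31  34  32  47 106  95  76 106]]
```

Run:
```python
from chk import *
S=np.array([.607,.0318,.088]); d=load('s7'); s=read_state(); T=s['ee_pos']; Rc=R.from_quat(np.roll(s['tcp_rot'],-1)); x,y,z=Rc.as_matrix().T
xs,ys,_=Rseat(-63).as_matrix().T
im=np.array(d['image']); rb=im[:,:,0]-im[:,:,2]
n=np.array([-.905,-.424]); t=np.array([.424,-.905])
def endedge(C,sgn,c0):  # profile along t through offset c0 (px along n) 
    p=proj(d,[C])[0]; q=np.arange(-6,6.01,.1); out=[]
    for o in c0:
        pr=mc(rb,[p[1]+o*n[1]+q*t[1],p[0]+o*n[0]+q*t[0]],order=1); k=np.where(np.diff(np.sign(pr-65)))[0]; out.append((o,q[k].round(1).tolist()))
    return out
print('tip along t',endedge(S+.024*ax,1,[-1.2,-.5,.2,.9,1.6,2.3]))
for h in(.005,.007): print(h,[tuple(np.round([(proj(d,[S+.024*ax+h*(a*xs+b*ys)])[0]-proj(d,[S+.024*ax])[0])@v for v in(n,t)],1)) for a,b in((1,1),(1,-1),(-1,-1),(-1,1))])
C=T+.034*z
print('hub mouth along t',endedge(C,-1,[-4,-2,0,2,4,6]))
print([tuple(np.round([(proj(d,[C+.015*(a*x+b*y)])[0]-proj(d,[C])[0])@v for v in(n,t)],1)) for a,b in((1,1),(1,-1),(-1,-1),(-1,1))])
print('px/mm along t: y',(proj(d,[C+.01*y])-proj(d,[C]))[0]@t/10,'z',(proj(d,[C+.01*z])-proj(d,[C]))[0]@t/10,'x',(proj(d,[C+.01*x])-proj(d,[C]))[0]@t/10)
```

```text
tip along t [(-1.2, [0.7]), (-0.5, [0.8]), (0.2, [0.6]), (0.9, [0.3]), (1.6, [-0.1]), (2.3, [-0.8])]
0.005 [(np.float64(1.5), np.float64(0.5)), (np.float64(2.4), np.float64(-0.3)), (np.float64(-1.6), np.float64(-0.5)), (np.float64(-2.3), np.float64(0.3))]
0.007 [(np.float64(2.2), np.float64(0.6)), (np.float64(3.3), np.float64(-0.4)), (np.float64(-2.2), np.float64(-0.7)), (np.float64(-3.3), np.float64(0.4))]
hub mouth along t [(-4, [-0.4]), (-2, [-1.0]), (0, [-1.0]), (2, [-1.0]), (4, [-0.9]), (6, [-0.8])]
[(np.float64(4.6), np.float64(1.2)), (np.float64(7.1), np.float64(-0.8)), (np.float64(-4.8), np.float64(-1.3)), (np.float64(-7.0), np.float64(0.8))]
px/mm along t: y 0.06903104225974852 z -0.3931155536152317 x 0.013949126098380938
```

The hub sits about 4 mm off in the grip along tool x, as measured against the shaft in the same image. I'll correct for that and approach.

```bash
python3 -m pendant '[[[0.1,-0.2,0.3,0,0,-0.2,2],[0.26,-0.31,0.7,0,-0.2,-0.2,2],[0.26,-0.31,1.1,0,-0.2,-0.2,2],[0.26,-0.31,1.1,0,-0.2,-0.2,2],[0.26,-0.31,1.1,0,-0.2,-0.2,2]]]' 50
cat > look.py <<'E'
from chk import *
S=np.array([.607,.0318,.088])
rel(S,Rseat(-63))
ims=[get_image('scene') for _ in range(3)]; d=ims[-1]; d['image']=np.mean([i['image'] for i in ims],0)
s=read_state(); T=s['ee_pos']; Rc=R.from_quat(np.roll(s['tcp_rot'],-1)); x,y,z=Rc.as_matrix().T
n,e=edges(d,T+.027*z,T+.031*z,0); C=T+.029*z; n=-n; h=np.mean(e[0])
c=(proj(d,[C])[0]-h*n)   # observed hub centre (n flipped, so e sign flips)
xs,ys,_=Rseat(-63).as_matrix().T
n2,e2=edges(d,S+.007*ax,S+.014*ax,0); q=proj(d,[S+.0105*ax])[0]+np.mean(e2[0])*n2
a0,a1=proj(d,[S,S+.05*ax])
print('hub',e,'shaft',e2)
# both lines continue along the axis: compare at hub by projecting the axis through the observed shaft centre
dirn=(a1-a0)/np.linalg.norm(a1-a0); perp=np.array([-dirn[1],dirn[0]])
print('hub minus shaft along perp px',(c-q)@perp,'-> tool x mm',(c-q)@perp/((proj(d,[C+.01*xs])-proj(d,[C]))[0]@perp/10))
E
python3 look.py
```

```text
time: 15.32
ee_pos: [0.569, 0.0228, 0.1496]
tcp_rot: [-0.162, 0.848, -0.452, 0.225]
wrist_force: [-0.5, 0.1, -3.0]
opening: 0.0297
grasp_force: 49.9
tool rel seat in tool axes mm [  4.1   2.4 -72.8] rot err [ 0.5 -0.6 -0.4] F tool [-1.   1.8  2.3]
hub [(np.float64(-5.9), np.float64(8.1))] shaft [(np.float64(-2.6), np.float64(4.2))]
hub minus shaft along perp px -2.983260716730472 -> tool x mm 7.639083361757588
```

```bash
python3 -m pendant '[[[-0.2,-0.1,0,-0.5,0.3,0.2,2],[-0.5,-0.2,0,-0.5,0.5,0.4,2],[-0.76,-0.24,0,-0.5,0.6,0.4,2],[-0.76,-0.24,0,-0.5,0.6,0.4,2],[-0.76,-0.24,0,-0.5,0.6,0.4,2]]]' 50
python3 - <<'E'
src=open('look.py').read()
src=src.replace("rel(S,Rseat(-63))\nims=[get_image('scene') for _ in range(3)]","ims=[];ps=[]\nfor _ in range(6):\n    ims.append(get_image('scene')); ps.append(read_state()['ee_pos'])\nprint('noise mm',(np.std(ps,0)*1000).round(2)); rel(S,Rseat(-63))")
src=src.replace("T=s['ee_pos']","T=np.mean(ps,0); print('mean w',(Rseat(-63).inv().apply(T-S)*1000).round(1))")
open('look.py','w').write(src)
E
python3 look.py
```

```text
time: 16.1
ee_pos: [0.5633, 0.0259, 0.1518]
tcp_rot: [-0.157, 0.844, -0.459, 0.228]
wrist_force: [-0.1, 0.2, -3.0]
opening: 0.0298
grasp_force: 49.9
noise mm [0.07 1.11 0.02]
tool rel seat in tool axes mm [ -5.    1.2 -77.3] rot err [ 0.2 -0.  -0.1] F tool [-0.6  1.2  3. ]
mean w [ -4.    1.7 -77.4]
hub [(np.float64(-5.8), np.float64(8.2))] shaft [(np.float64(-2.7), np.float64(4.2))]
hub minus shaft along perp px -0.2558322922418514 -> tool x mm 0.653061410974097
```

```bash
python3 -c "
from h import *
s=read_state();print(s['joint_positions'].round(3),s['joint_velocities'].round(3))"
python3 -m pendant '[[[0,0,0.8,0,0,0,2],[0,0,0.8,0,0,0,2],[0,0,0.8,0,0,0,2]]]'; python3 look.py; python3 -c "
from h import *
s=read_state();print(s['joint_positions'].round(3))"
```

```text
[ 1.38  -0.014 -1.469  2.16  -0.06   0.423 -2.603] [-0.004  0.002  0.001 -0.001 -0.     0.     0.001]
time: 16.77
ee_pos: [0.5617, 0.0299, 0.1488]
tcp_rot: [-0.159, 0.846, -0.455, 0.228]
wrist_force: [1.4, 0.1, -2.7]
opening: 0.0299
grasp_force: 49.9
noise mm [0.01 0.14 0.01]
tool rel seat in tool axes mm [ -5.    4.3 -75.5] rot err [ 0.3  0.  -0.1] F tool [0.4 1.3 2.2]
mean w [ -5.2   4.2 -75.5]
hub [(np.float64(-6.0), np.float64(7.9))] shaft [(np.float64(-2.7), np.float64(4.2))]
hub minus shaft along perp px 0.6508920122404079 -> tool x mm -1.664404736185985
[ 1.382 -0.01  -1.469  2.168 -0.057  0.412 -2.603]
```

Joints 3 and 7 are at their limits, which is why the arm isn't reaching its targets. I'll back off and use another quarter turn of the crank.

```bash
cat > j.py <<'E'
from h import *
s=read_state();print('J',s['joint_positions'].round(2).tolist())
E
python3 -m pendant '[[[0,0,-3,0,0,0,2],[0,0,-6,0,0,-5,2],[0,0,-7,0,0,-15,2],[0,0,-7,0,0,-25,2],[0,0,-7,0,0,-30,2],[0,0,-7,0,0,-30,2]]]'|head -2; python3 j.py
python3 -m pendant '[[[0,0,0,0,0,-10,2],[0,0,0,0,0,-20,2],[0,0,0,0,0,-30,2],[0,0,0,0,0,-40,2],[0,0,0,0,0,-50,2],[0,0,0,0,0,-60,2],[0,0,0,0,0,-60,2],[0,0,0,0,0,-60,2]]]'; python3 j.py
python3 - <<'E'
from seat import *
S=np.array([.607,.0318,.088]); rel(S,Rseat(27)); delta(S+.12*ax,Rseat(27))
E
```

```text
time: 17.82
ee_pos: [0.5246, 0.0253, 0.2078]
J [0.9, -0.28, -0.89, 2.19, -0.47, 0.61, -1.76]
time: 18.82
ee_pos: [0.5246, 0.0248, 0.2079]
tcp_rot: [0.048, 0.921, 0.274, 0.274]
wrist_force: [0.1, -1.1, -3.1]
opening: 0.0294
grasp_force: 49.9
J [0.66, -0.24, -0.7, 2.2, -0.32, 0.58, -0.84]
tool rel seat in tool axes mm [  -4.9   -4.9 -145.5] rot err [-0.   0.3  0.2] F tool [-2.   0.2  2.6]
shift [0.48 0.48 2.55] turn [ 0.01 -0.32 -0.22]
```

```bash
python3 -m pendant '[[[0.2,0.2,2,0,0,0,2],[0.3,0.48,4,0,-0.3,-0.2,2],[0.3,0.48,6,0,-0.3,-0.2,2],[0.3,0.48,7,0,-0.3,-0.2,2],[0.3,0.48,7,0,-0.3,-0.2,2]]]'; python3 j.py
sed -i 's/Rseat(-63)/Rseat(27)/g; s/-> tool x mm/-> tool y mm/; s/proj(d,\[C+.01\*xs\])/proj(d,[C+.01*ys])/' look.py; python3 look.py
```

```text
time: 19.45
ee_pos: [0.566, 0.0265, 0.1507]
tcp_rot: [0.049, 0.921, 0.276, 0.271]
wrist_force: [-0.6, 0.1, -2.2]
opening: 0.0298
grasp_force: 49.9
J [0.73, -0.01, -0.84, 2.17, -0.01, 0.42, -1.09]
noise mm [0.08 0.03 0.25]
tool rel seat in tool axes mm [ -1.2   0.3 -76. ] rot err [-0.1  0.  -0.2] F tool [-1.2 -0.9  3.4]
mean w [ -1.3   0.3 -75.9]
hub [(np.float64(-7.2), np.float64(6.9))] shaft [(np.float64(-2.6), np.float64(4.1))]
hub minus shaft along perp px -0.6242996878009718 -> tool y mm 1.5959282121848564
```

```bash
python3 -m pendant '[[[-0.1,-0.08,0.5,0,0,0.1,2],[-0.18,-0.16,1,0,0,0.2,2],[-0.18,-0.16,1.4,0,0,0.2,2],[-0.18,-0.16,1.4,0,0,0.2,2],[-0.18,-0.16,1.4,0,0,0.2,2]]]' >/dev/null; python3 look.py
python3 -m pendant '[[[0,0,0.2,0,0,0,2],[0,0,0.4,0,0,0,2],[0,0,0.6,0,0,0,2],[0,0,0.6,0,0,0,2]]]' >/dev/null; python3 -c "
from seat import *
rel(np.array([.607,.0318,.088]),Rseat(27))"
```

```text
noise mm [0.01 0.04 0.02]
tool rel seat in tool axes mm [ -3.2  -1.4 -61.6] rot err [-0.   0.  -0.1] F tool [-1.2 -0.8  2.3]
mean w [ -3.2  -1.5 -61.6]
hub [(np.float64(-7.2), np.float64(6.9))] shaft [(np.float64(-2.6), np.float64(4.1))]
hub minus shaft along perp px 0.21477392952364407 -> tool y mm -0.5507922428314691
tool rel seat in tool axes mm [ -3.3  -1.6 -55.4] rot err [-0.   0.  -0.1] F tool [-1.6 -0.8 -0.2]
```

```bash
cat > r.py <<'E'
from seat import *
rel(np.array([.607,.0318,.088]),Rseat(27))
E
python3 -m pendant '[[[0,0.04,0,0,0,0,2],[0,0.04,0.1,0,0,0,2],[0,0.04,0.2,0,0,0,2],[0,0.04,0.2,0,0,0,2]]]' >/dev/null; python3 r.py
python3 -m pendant '[[[0,0,0.1,0,0,0,2],[0,0,0.2,0,0,0,2],[0,0,0.2,0,0,0,2]]]' >/dev/null; python3 r.py
```

```text
tool rel seat in tool axes mm [ -3.6  -0.9 -53.4] rot err [-0. -0. -0.] F tool [-2.8  0.1  3.4]
tool rel seat in tool axes mm [ -3.6  -0.9 -51.4] rot err [-0.  0. -0.] F tool [-4.7  2.3  2.2]
```

The socket has started over the square: 6 mm engaged with little axial force. I'll continue, easing the side load.

```bash
python3 -m pendant '[[[-0.08,0.03,0.1,0,0,0,2],[-0.1,0.04,0.3,0,0,0,2],[-0.1,0.04,0.5,0,0,0,2],[-0.1,0.04,0.5,0,0,0,2]]]' >/dev/null; python3 r.py
python3 -m pendant '[[[0,0,0.2,0,0,0,2],[0,0,0.4,0,0,0,2],[0,0,0.5,0,0,0,2],[0,0,0.5,0,0,0,2]]]' >/dev/null; python3 r.py
```

```text
tool rel seat in tool axes mm [ -3.9  -0.8 -46.4] rot err [-0.   0.1 -0.1] F tool [-0.5  1.5  3.6]
tool rel seat in tool axes mm [ -4.1  -0.7 -41.5] rot err [-0.   0.  -0.1] F tool [-1.6  1.8  4.3]
```

```bash
python3 -m pendant '[[[0,0.02,0.2,0,0,0,2],[0,0.02,0.4,0,0,0,2],[0,0.02,0.55,0,0,0,2],[0,0.02,0.55,0,0,0,2]]]' >/dev/null; python3 r.py
python3 -m pendant '[[[0,0,0.1,0,0,0,2],[0,0,0.2,0,0,0,2],[0,0,0.2,0,0,0,2]]]' >/dev/null; python3 r.py
python3 -m pendant '[[[0,0,0.1,0,0,0,2],[0,0,0.2,0,0,0,2],[0,0,0.2,0,0,0,2]]]' >/dev/null; python3 r.py
```

```text
tool rel seat in tool axes mm [ -4.4  -0.6 -35.9] rot err [-0.   0.  -0.1] F tool [-1.7  0.3  3.3]
tool rel seat in tool axes mm [ -4.3  -0.6 -34.6] rot err [-0.1 -0.  -0.1] F tool [ -6.   -3.3 -25.3]
tool rel seat in tool axes mm [ -3.9  -0.6 -33.6] rot err [-0.1 -0.1 -0.2] F tool [-13.   -7.8 -66.5]
```

The crank is home on the shoulder. I'll relieve the force, release the hub and go over to the grip.

```bash
python3 -m pendant '[[[0,0,-0.15,0,0,0,2],[0,0,-0.2,0,0,0,2],[0,0,-0.2,0,0,0,3],[0,0,-0.2,0,0,0,4.6],[0,0,-0.2,0,0,0,4.6],[0,0,-2,0,0,0,4.6],[0,0,-5,0,0,0,4.6],[0,0,-8,0,0,0,4.6]]]' 20; python3 r.py; python3 j.py
python3 -m pendant '[[[3,0,0,0,0,0,4.6],[6,0,0,0,0,0,4.6],[6.8,0,0,0,0,0,4.6],[6.8,0,0,0,0,0,4.6]]]'; python3 r.py; python3 j.py
python3 - <<'E'
from chk import *
S=np.array([.607,.0318,.088])+Rseat(27).apply([-.0012,-.0006,0]); x,y,z=Rseat(27).as_matrix().T
ims=[get_image('scene') for _ in range(4)]; d=ims[-1]; d['image']=np.mean([i['image'] for i in ims],0)
im=d['image']; g=im.mean(2)
H=S+.065*x
p0,p1=proj(d,[H+.045*ax,H+.075*ax]); print('handle px pred',p0.round(1),p1.round(1))
# dark sleeve: profile across
t=(p1-p0)/np.linalg.norm(p1-p0); n=np.array([-t[1],t[0]]); s=np.arange(-14,14.1,1)
for nm,ch in(('g',g),('rb',im[:,:,0]-im[:,:,2])): print(nm,np.mean([mc(ch,[(p0+(p1-p0)*k)[1]+s*n[1],(p0+(p1-p0)*k)[0]+s*n[0]],order=1) for k in np.linspace(0,1,7)],0).round().astype(int).tolist())
tt=np.arange(-20,30,2);pm=p0; print('along',[int(mc(g,[[pm[1]+k*t[1]],[pm[0]+k*t[0]]],order=1)[0]) for k in tt])
print('px/mm n: x',(proj(d,[H+.01*x])-proj(d,[H]))[0]@n/10,'y',(proj(d,[H+.01*y])-proj(d,[H]))[0]@n/10)
E
```

```text
time: 25.3
ee_pos: [0.5444, 0.0237, 0.1815]
tcp_rot: [0.049, 0.921, 0.276, 0.272]
wrist_force: [1.0, -0.8, -0.3]
opening: 0.0461
grasp_force: 0.0
tool rel seat in tool axes mm [  -4.1   -0.7 -112.8] rot err [ 0.   0.1 -0.1] F tool [0.2 1.1 0.7]
J [0.8, -0.15, -0.86, 2.18, -0.26, 0.51, -0.88]
time: 25.8
ee_pos: [0.5921, 0.0599, 0.2125]
tcp_rot: [0.049, 0.921, 0.276, 0.271]
wrist_force: [0.4, 0.0, 0.2]
opening: 0.0459
grasp_force: 0.0
tool rel seat in tool axes mm [  63.3   -0.9 -111.8] rot err [ 0.   0.  -0.1] F tool [0.4 0.2 0.1]
J [0.83, -0.03, -1.0, 2.03, 0.02, 0.57, -1.17]
handle px pred [318.  194.7] [323.3 183.3]
g [169, 170, 169, 169, 169, 169, 169, 168, 165, 160, 130, 89, 77, 78, 79, 79, 78, 75, 74, 110, 161, 172, 169, 170, 172, 165, 154, 153, 158]
rb [122, 122, 122, 122, 122, 122, 122, 121, 120, 118, 99, 68, 59, 60, 61, 61, 61, 59, 54, 46, 46, 45, 47, 46, 47, 46, 50, 83, 114]
along [142, 141, 179, 170, 180, 182, 181, 180, 160, 77, 79, 79, 79, 79, 79, 78, 78, 75, 126, 177, 169, 146, 185, 185, 183]
px/mm n: x -0.08964360365400083 y -0.40899508828669734
```

```bash
python3 -m pendant '[[[0.04,0.02,2,0,0,0,4.6],[0.04,0.02,4,0,0,0,4.6],[0.04,0.02,5,0,0,0,4.6],[0.04,0.02,5,0,0,0,4.6],[0.04,0.02,5,0,0,0,2.5],[0.04,0.02,5,0,0,0,1.5],[0.04,0.02,5,0,0,0,1.5]]]' 25; python3 r.py; python3 j.py
python3 -m pendant '[[[0,0.85,0,0,0,0,1.5],[-0.22,1.68,0,0,0,0,1.5],[-0.5,2.49,0,0,0,0,1.5],[-0.87,3.25,0,0,0,0,1.5],[-1.34,3.96,0,0,0,0,1.5],[-1.9,4.6,0,0,0,0,1.5]]]'; python3 r.py; python3 j.py
```

```text
time: 26.88
ee_pos: [0.6191, 0.0626, 0.1712]
tcp_rot: [0.05, 0.921, 0.276, 0.272]
wrist_force: [-0.3, 0.1, 0.2]
opening: 0.0241
grasp_force: 0.0
tool rel seat in tool axes mm [ 64.2  -0.1 -62.4] rot err [-0.1  0.  -0.1] F tool [-0.1 -0.2 -0.4]
J [0.76, 0.14, -0.99, 2.02, 0.35, 0.51, -1.45]
time: 27.62
ee_pos: [0.6281, 0.0134, 0.1732]
tcp_rot: [0.05, 0.921, 0.276, 0.272]
wrist_force: [0.5, 4.6, 2.1]
opening: 0.0216
grasp_force: 25.0
tool rel seat in tool axes mm [ 45.3  46.1 -62.2] rot err [-0.   0.1 -0.1] F tool [ 3.9 -3.1 -1.2]
J [0.87, 0.16, -1.0, 2.0, 0.26, 0.5, -1.27]
```

```bash
python3 -m pendant '[[[-1.85,1.29,0,0,0,0,1.5],[-4.03,1.88,0,0,0,0,1.5],[-6.28,1.68,0,0,0,0,1.5],[-8.32,0.73,0,0,0,0,1.5],[-9.92,-0.87,0,0,0,0,1.5],[-10.87,-2.91,0,0,0,0,1.5],[-11.07,-5.16,0,0,0,0,1.5],[-10.49,-7.34,0,0,0,0,1.5]]]'; python3 r.py; python3 j.py
```

```text
time: 28.62
ee_pos: [0.5197, 0.0173, 0.1063]
tcp_rot: [0.052, 0.921, 0.274, 0.272]
wrist_force: [13.6, -4.0, -1.7]
opening: 0.0213
grasp_force: 25.0
tool rel seat in tool axes mm [-60.4 -25.3 -62.3] rot err [-0.3  0.   0.1] F tool [6.6 9.5 8.4]
J [1.16, -0.07, -1.23, 2.3, -0.25, 0.31, -0.86]
```

```bash
python3 -m pendant '[[[1.38,-1.8,0,0,0,0,1.5],[3.22,-3.09,0,0,0,0,1.5],[5.4,-3.68,0,0,0,0,1.5],[7.65,-3.48,0,0,0,0,1.5],[9.7,-2.53,0,0,0,0,1.5],[11.3,-0.93,0,0,0,0,1.5],[12.25,1.12,0,0,0,0,1.5],[12.47,2.8,0,0,0,0,1.5]]]'; python3 r.py; python3 j.py
```

```text
time: 29.62
ee_pos: [0.62, 0.063, 0.1713]
tcp_rot: [0.049, 0.921, 0.276, 0.271]
wrist_force: [-4.5, 5.9, 1.5]
opening: 0.0209
grasp_force: 25.0
tool rel seat in tool axes mm [ 65.1  -0.  -61.9] rot err [ 0.1  0.  -0.1] F tool [ 0.7 -6.8 -3.3]
J [1.02, 0.26, -1.31, 2.01, 0.59, 0.56, -1.62]
```

```bash
python3 -m pendant '[[[-0.22,1.68,0,0,0,-5,1.5],[-0.87,3.25,0,0,0,-11,1.5],[-1.9,4.6,0,0,0,-18,1.5],[-3.25,5.63,0,0,0,-24,1.5],[-4.82,6.28,0,0,0,-30,1.5]]]'; python3 r.py; python3 j.py
```

```text
time: 30.25
ee_pos: [0.6158, -0.0162, 0.1632]
tcp_rot: [0.118, 0.817, 0.506, 0.249]
wrist_force: [-0.0, 9.2, -3.4]
opening: 0.0211
grasp_force: 25.0
tool rel seat in tool axes mm [ 16.1  62.8 -61.9] rot err [  0.    0.1 -30.3] F tool [ 7.1 -5.8  3.5]
J [1.28, 0.36, -1.44, 2.03, 0.63, 0.56, -0.95]
```

```bash
python3 -m pendant '[[[-1.06,-0.39,0,0,0,-7,1.5],[-2.05,-0.95,0,0,0,-15,1.5],[-2.91,-1.68,0,0,0,-22,1.5],[-3.64,-2.55,0,0,0,-30,1.5]]]'; python3 r.py; python3 j.py
python3 - <<'E'
from h import *
from fit1 import press,P
# jaw position from the scene: profile along the block-top/jaw line at x=-35 mm, z=.067
d=get_image('scene'); g=d['image'].mean(2)
ys=np.arange(-20,30,2)
print([(int(y),int(g[int(round(q[1])),int(round(q[0]))])) for y,q in zip(ys,[proj(d,P(press,[-36,y,67]))[0] for y in ys])])
E
```

```text
time: 30.75
ee_pos: [0.5833, -0.036, 0.1417]
tcp_rot: [0.179, 0.658, 0.701, 0.211]
wrist_force: [6.4, 9.9, -3.3]
opening: 0.0213
grasp_force: 25.0
tool rel seat in tool axes mm [-27.5  58.7 -62. ] rot err [ -0.    0.1 -60.3] F tool [9.4 4.1 6.7]
J [1.41, 0.28, -1.46, 2.12, 0.47, 0.47, -0.27]
[(-20, 138), (-18, 131), (-16, 131), (-14, 131), (-12, 133), (-10, 133), (-8, 135), (-6, 135), (-4, 134), (-2, 134), (0, 125), (2, 90), (4, 114), (6, 114), (8, 155), (10, 155), (12, 165), (14, 164), (16, 164), (18, 164), (20, 163), (22, 163), (24, 163), (26, 163), (28, 163)]
```

```bash
python3 -m pendant '[[[0.04,-1.12,0,0,0,0,1.5],[0.25,-2.23,0,0,0,0,1.5],[0.63,-3.29,0,0,0,0,1.5]]]'; python3 r.py; python3 j.py
```

```text
time: 31.18
ee_pos: [0.5559, -0.0322, 0.1253]
tcp_rot: [0.18, 0.66, 0.699, 0.211]
wrist_force: [9.7, 6.0, -1.5]
opening: 0.0214
grasp_force: 25.0
tool rel seat in tool axes mm [-52.5  38.4 -62.2] rot err [ -0.2   0.1 -60. ] F tool [5.3 7.7 6.8]
J [1.47, 0.15, -1.46, 2.19, 0.19, 0.38, -0.05]
```

```bash
python3 -m pendant '[[[0.58,-0.95,0,0,0,0,1.5],[1.31,-1.81,0,0,0,0,1.5],[2.17,-2.52,0,0,0,0,1.5],[3.13,-3.08,0,0,0,0,1.5]]]'; python3 r.py; python3 j.py
```

```text
time: 31.68
ee_pos: [0.5274, -0.0047, 0.1096]
tcp_rot: [0.181, 0.661, 0.698, 0.21]
wrist_force: [4.3, -9.3, 1.2]
opening: 0.0212
grasp_force: 25.0
tool rel seat in tool axes mm [-65.2  -2.2 -62.4] rot err [ -0.3  -0.2 -59.9] F tool [-9.5  3.9  0.8]
J [1.46, -0.06, -1.45, 2.28, -0.35, 0.33, 0.35]
```

```bash
python3 -m pendant '[[[0.54,-0.2,0,0,0,0,1.5],[1.06,-0.38,0,0,0,0,1.5],[1.06,-0.38,0,0,0,0,1.5]]]'; python3 r.py; python3 j.py
```

```text
time: 32.05
ee_pos: [0.5233, 0.0043, 0.1077]
tcp_rot: [0.181, 0.661, 0.697, 0.209]
wrist_force: [1.8, -11.7, 0.0]
opening: 0.0211
grasp_force: 25.0
tool rel seat in tool axes mm [-64.1 -12.3 -62.4] rot err [ -0.3  -0.3 -59.9] F tool [-11.8   1.1   0.3]
J [1.41, -0.09, -1.42, 2.29, -0.39, 0.33, 0.36]
```

```bash
python3 -m pendant '[[[0.55,-0.12,0,0,0,0,1.5],[1.11,-0.2,0,0,0,0,1.5],[1.11,-0.2,0,0,0,0,1.5]]]'; python3 r.py
python3 -m pendant '[[[0.55,0,0,0,0,0,1.5],[0.55,0,0,0,0,0,1.5]]]'; python3 r.py; python3 j.py
```

```text
time: 32.42
ee_pos: [0.5203, 0.0143, 0.1064]
tcp_rot: [0.181, 0.662, 0.697, 0.208]
wrist_force: [-1.8, -16.7, 2.1]
opening: 0.0214
grasp_force: 25.0
tool rel seat in tool axes mm [-61.4 -22.4 -62.3] rot err [ -0.3  -0.3 -59.8] F tool [-16.5  -1.1  -3.6]
time: 32.67
ee_pos: [0.5195, 0.0189, 0.1061]
tcp_rot: [0.181, 0.662, 0.697, 0.208]
wrist_force: [-2.8, -19.6, 1.2]
opening: 0.0213
grasp_force: 25.0
tool rel seat in tool axes mm [-59.7 -26.8 -62.2] rot err [ -0.2  -0.4 -59.8] F tool [-19.4  -2.4  -3.4]
J [1.38, -0.12, -1.42, 2.3, -0.41, 0.33, 0.33]
```

The grip force is about 19 N, so it's tight. Releasing and retreating.

```bash
python3 -m pendant '[[[-0.1,0,0,0,0,0,1.5],[-0.1,0,0,0,0,0,2.8],[-0.1,0,0,0,0,0,3.5],[-0.1,0,0,0,0,0,3.5],[-0.1,0,-2,0,0,0,3.5],[-0.1,0,-5,0,0,0,3.5],[-0.1,0,-9,0,0,0,3.5],[-0.1,0,-12,0,0,0,3.5]]]'; python3 j.py
python3 - <<'E'
from chk import *
S=np.array([.607,.0318,.088])+Rseat(27).apply([-.0010,-.0006,0])
ims=[get_image('scene') for _ in range(4)]; d=ims[-1]; d['image']=np.mean([i['image'] for i in ims],0)
im=np.array(d['image']); g=im.mean(2); rb=im[:,:,0]-im[:,:,2]
# top centre of the hub if home, and edges of the hub at 45 mm
n,e=edges(d,S+.044*ax,S+.050*ax,0); print('hub edges at 44-50 mm',e)
p,q=proj(d,[S+.052*ax,S+.09*ax]); t=(q-p)/np.linalg.norm(q-p)
s=np.arange(-10,11); print('along axis past hub top (0=top if home)',[(int(k),int(g[int(round(p[1]+k*t[1])),int(round(p[0]+k*t[0]))]),int(rb[int(round(p[1]+k*t[1])),int(round(p[0]+k*t[0]))])) for k in s])
H=S+Rseat(27).apply([.065*np.cos(np.radians(203)),.065*np.sin(np.radians(203)),0])
print('handle dark?',[int(g[int(round(v)),int(round(u))]) for u,v in proj(d,[H+h*ax for h in(.03,.034,.045,.06,.075,.081,.088,.095)])], 'press block/jaw')
from fit1 import press,P
for X in(-30,0,20):
  print(X,[(y,int(rb[int(round(v)),int(round(u))]),int(g[int(round(v)),int(round(u))])) for y in range(-130,21,6) for u,v in proj(d,P(press,[X,y,70 if y<-15 else 67]))])
E
```

```text
time: 33.67
ee_pos: [0.4566, 0.0181, 0.2095]
tcp_rot: [0.178, 0.659, 0.699, 0.211]
wrist_force: [-0.3, 12.6, 9.9]
opening: 0.0351
grasp_force: 0.0
J [0.84, -0.5, -0.75, 2.32, -0.66, 0.72, 0.51]
hub edges at 44-50 mm [(np.float64(-6.5), np.float64(8.3))]
along axis past hub top (0=top if home) [(-10, 184, 15), (-9, 185, 16), (-8, 185, 15), (-7, 184, 16), (-6, 184, 15), (-5, 185, 16), (-4, 185, 16), (-3, 183, 16), (-2, 183, 16), (-1, 213, 13), (0, 232, 4), (1, 205, 59), (2, 173, 118), (3, 170, 127), (4, 169, 128), (5, 175, 125), (6, 179, 130), (7, 181, 129), (8, 163, 127), (9, 181, 130), (10, 185, 128)]
handle dark? [178, 178, 171, 181, 183, 168, 167, 161] press block/jaw
-30 [(-130, 0, 239), (-124, 0, 132), (-118, 0, 134), (-112, 5, 108), (-106, 11, 81), (-100, 92, 135), (-94, 117, 154), (-88, 118, 155), (-82, 102, 135), (-76, 109, 144), (-70, 98, 133), (-64, 119, 158), (-58, 121, 162), (-52, 116, 156), (-46, 115, 149), (-40, 121, 167), (-34, 121, 165), (-28, 126, 176), (-22, 31, 147), (-16, 4, 132), (-10, 8, 137), (-4, 14, 113), (2, 19, 88), (8, 26, 94), (14, 122, 167), (20, 124, 179)]
0 [(-130, 19, 140), (-124, 0, 130), (-118, 35, 150), (-112, 92, 217), (-106, 91, 213), (-100, 91, 212), (-94, 91, 212), (-88, 94, 211), (-82, 93, 211), (-76, 92, 212), (-70, 93, 211), (-64, 92, 211), (-58, 92, 212), (-52, 92, 212), (-46, 92, 211), (-40, 95, 209), (-34, 96, 210), (-28, 108, 171), (-22, 37, 125), (-16, 5, 134), (-10, 9, 138), (-4, 12, 125), (2, 20, 89), (8, 19, 90), (14, 18, 89), (20, 18, 90)]
20 [(-130, 8, 212), (-124, 4, 137), (-118, 32, 151), (-112, 99, 214), (-106, 102, 209), (-100, 104, 199), (-94, 104, 185), (-88, 104, 204), (-82, 105, 197), (-76, 103, 183), (-70, 103, 202), (-64, 105, 188), (-58, 103, 172), (-52, 99, 160), (-46, 105, 186), (-40, 100, 212), (-34, 104, 205), (-28, 101, 212), (-22, 78, 142), (-16, 4, 133), (-10, 9, 137), (-4, 9, 134), (2, 18, 89), (8, 19, 90), (14, 18, 90), (20, 18, 87)]
```

Run:
```python
from chk import *
S=np.array([.607,.0318,.088])+Rseat(27).apply([-.0010,-.0006,0])
d=get_image('scene'); g=np.array(d['image'],float).mean(2)
s=read_state(); print('force',s['wrist_force'].round(1),s['joint_positions'].round(3).tolist(),s['joint_velocities'].round(2).tolist(),s['time'],s['opening'])
Rt=Rseat(27)
for th in range(0,360,10):
    H=S+Rt.apply([.065*np.cos(np.radians(th)),.065*np.sin(np.radians(th)),0])
    v=[int(g[int(round(b)),int(round(a))]) for a,b in proj(d,[H+h*ax for h in(.045,.055,.065,.075)])]
    if max(v)<110: print(th,v,proj(d,[H+.06*ax]).round())
```

```text
force [-0.5  1.   0. ] [0.843, -0.499, -0.76, 2.318, -0.665, 0.719, 0.514] [0.02, 0.0, -0.01, 0.0, 0.0, 0.0, -0.0] 33.925 0.03520501451086018
```

```bash
python3 r.py
python3 - <<'E'
from go import *
s=read_state(); Rc=R.from_quat(np.roll(s['tcp_rot'],-1)); print((Rc.inv().apply(np.array([0.0,-.25,.12]))*100).round(1), (Rc.inv().apply(np.array([0.0,0,.08]))*100).round(1))
E
```

```text
tool rel seat in tool axes mm [ -56.   -31.2 -181.5] rot err [ -0.   -0.  -60.1] F tool [ 1.  -0.4 -0.2]
[-24.6   5.3 -11.6] [ 0.2  4.2 -6.8]
```

```bash
python3 -m pendant '[[[0,1,-2,0,0,0,3.5],[0,2.5,-4,0,0,0,3.5],[0.2,4,-6.5,0,0,0,3.5],[-5,4.3,-8,0,0,0,3.5],[-10,4.5,-9,0,0,0,3.5],[-16,4.8,-10,0,0,0,3.5],[-21,5,-11,0,0,0,3.5],[-24,5.2,-11.5,0,0,0,3.5]]]'; python3 j.py
python3 - <<'E'
from chk import *
S=np.array([.607,.0318,.088])+Rseat(27).apply([-.0010,-.0006,0]); Rt=Rseat(27)
for nm in('scene','top'):
    d=get_image(nm); im=np.array(d['image'],float); g=im.mean(2); out=[]
    for th in range(0,360,8):
        H=S+Rt.apply([.065*np.cos(np.radians(th)),.065*np.sin(np.radians(th)),0])
        v=[int(g[int(round(b)),int(round(a))]) for a,b in proj(d,[H+h*ax for h in(.05,.06,.07,.08)])]; out.append((th,v))
    print(nm,sorted(out,key=lambda o:sum(o[1]))[:6],[o for o in out if o[0] in(200,208)])
E
```

```text
time: 34.92
ee_pos: [0.4562, -0.229, 0.327]
tcp_rot: [0.179, 0.66, 0.699, 0.21]
wrist_force: [0.0, 0.3, 0.5]
opening: 0.0351
grasp_force: 0.0
J [0.62, -0.25, -0.02, 1.99, -0.43, 1.0, 0.82]
scene [(184, [75, 80, 81, 78]), (176, [76, 79, 82, 83]), (336, [138, 139, 75, 80]), (344, [180, 178, 86, 79]), (192, [138, 168, 131, 169]), (48, [159, 165, 139, 169])] [(200, [173, 178, 138, 181]), (208, [173, 178, 143, 182])]
top [(176, [49, 52, 61, 64]), (184, [43, 52, 68, 69]), (168, [103, 75, 81, 75]), (0, [99, 85, 93, 107]), (328, [98, 99, 96, 96]), (336, [101, 97, 96, 98])] [(200, [116, 120, 125, 124]), (208, [115, 122, 124, 119])]
```

The block spans stop to jaw, the hub is at its home height, and the crank only settled back through the socket's play. The robot is clear, so I'm handing in.

```bash
python3 -c "
from station import hand_in,read_state
print(read_state()['wrist_force'].round(1)); print(hand_in())"
```

```text
[ 0.3 -0.6 -0.5]
the job is handed in; nothing more can be done
None
```

I handed the job in at about 35 s: the block is clamped between stop and jaw after winding to about 19 N at the grip, the crank is left home on the shaft and the arm is clear; the clamping force itself couldn't be read, and no verdict came back.

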